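Set the hold-down gap of a bench cutter with a setting gauge

ROBOT

A 6-joint arm with a two-finger parallel gripper is mounted at the origin on a cart in front of the work surface, level with it; the furniture and walls round the work are solid. World frame = base frame: x ahead of the robot, y to its left, z up, the work surface at z = 0. Lengths are in m, angles in rad, forces in N, time in s.
With the tool pointing down it reaches from about 0.425 to 0.925 m from the base axis. Payload 12.5 kg.
Tool frame: the origin (TCP) lies midway between the tips of the shut fingers; the grasp point (between the pads) lies 19 mm behind it; z points along the fingers, y is the direction in which the jaws open and shut (so a half turn about z gives the same grasp; the last joint's range is limited). The gripper opens to 85 mm and grips with 20 to 120 N. Pads are 22 mm wide; open, the fingers measure 114 mm over their backs; the gripper's body (76 mm by 85 mm) begins 54 mm behind the grasp point. The pads swing forward as they close: fully open they stand 13 mm farther back than shut.
Start: joints at [-1.363, 0.491, 1.559, -0, 1.092, -0.106], TCP at [0.193, -0.594, 0.231] pointing down, gripper open.
Joint ranges: [-3.1, 3.1], [-0.84, 2.19], [0.05, 2.79], [-1.13, 4.28], [0.06, 2.93], [-2.69, 2.69]. Speed limits (rad/s): [2.22, 2.22, 2.79, 3.14, 3.14, 3.14].

INTERFACE

Orientations are given as a unit quaternion [x, y, z, w].
In Python, from plant import r gives the robot as it stands.
- The arm moves only by the tool apply_moves, never from a script. Its argument "rows" is a list of rows, each a list of 3 entries, a list of its own where there are three numbers: the shift along the tool's x, y, z in m, then the turn, a rotation vector about the tool's x, y, z in degrees, then the opening, from -1 (shut) to 1 (fully open). A call has 1 to 20 rows; each row shifts and turns the pose as measured when the row begins, along the tool's axes as they then stand; what a row does not reach is not made up. A row lasts 1/8 s, in which the tool goes at most 62.5 mm and 10.7 degrees, less where a joint would pass 70% of its speed; a pose out of reach is approached as far as the arm can. A call with a gripper value outside its range is refused whole. The fingers move at their own pace and stop on an object; the grip force is fixed at half the most. Time passes only in rows, so rows that do not move let the fingers close. It gives the time, the measured TCP pose, the force and the opening at its end, in the units of the state.
- r.get_obs(): the state, without advancing time (a new reading comes with each control period).
- r.get_image(name): name is "scene" or "top"; returns a dict with "frame" (400x640x3 uint8, red, green, blue), "depth" (400x640 float32, m along the optical axis (not along the pixel's ray), 0 where there is no reading), "fovy" (degrees; the focal length in pixels is half the picture's height over the tangent of half this angle, whatever the lens; pixels are square), "cx", "cy" (the principal point, pixels), "cam_to_world" (4x4, takes a point from camera to world coordinates). Camera axes: x right, y up, looking along -z (the intrinsics and any distortion apply to the point x, -y, -z); pixel columns grow to the right and rows downward; lengths in m; the calibration is good to about 2 mm. A picture is of the moment at which its call begins.
- r.job_done(): hands the job in, once; it reports no verdict.
The state is a dict: "time": time; "joint_pos": joint angles; "joint_vel": joint speeds; "joint_torque": joint torques, N m; "position": TCP position; "tcp_rot": TCP orientation; "force": force on the tool from outside, world axes, zero at the start; "torque": the same for the moment, N m; "gripper_width": finger opening in m.
Only numpy, scipy, OpenCV 4.12 (cv2) and the standard library are available. Lean on these libraries where they do the work, as an engineer would, in place of code of your own. Each camera call takes 0.05 s, during which the arm holds its last target.

TASK

Set the gap under the cutter's brass shoe with the yellow-handled gauge: lay its blade flat on the steel bed with the blade's spot centred under the shoe, let go, then turn the black wing screw clockwise until it just drags: the dial's needle in the green band; never turn it on into the red. Then let go of the screw, draw the gauge out without altering the setting, and lay it flat back in the grey tray. Leave the red-handled gauge and the other loose things where they are.

Things in the scene. Friction and masses are not known exactly. Their poses are not given: they have to be found in the camera images.
- cutter: Green bench strip cutter, fixed, 140 x 200 x 200 mm. Origin on the worktop under the shoe's middle, z up, -x its front (towards the robot and its right). Steel bed: bar along y, 46 mm wide in x, 200 mm long in y, top 30 mm up. Column behind at x = 43 to 77 mm, 70 mm wide.
- gap_centre (a point): Point on the bed's top straight below the middle of the brass shoe; axes as the cutter's. The shoe is 34 mm (x) by 30 mm (y); its underside is 13.5 mm above the bed at screw 0 and comes down 2.5 mm per rad of the screw. The gap is open to left, right and front.
- head_top (a point): Middle of the top face of the head arm above the shoe: the arm is 92 mm long in x, from 32 mm before the gap's centre to the column, 52 mm wide in y, 76 to 138 mm above the worktop. Behind it, over the column, a 60 mm dial leans to the front, up to 200 mm high; it sinks with the shoe. Keep the arm off the tall rack left of the bench and the monitor over its back.
- screw (a joint): Turn of the adjusting screw, rad; grows clockwise seen from its head, lowering the shoe. Range 0 to 5.5; starts at 0.5 to 1.9. The shoe meets the 6 mm yellow gauge on the bed at about 3.0; turning on presses the sprung shoe on the blade (about 7.5 N per rad). Friction 0.06 N m; it stays where it is left.
- screw_wing (a point): Middle of the top face of the screw's black wing. z: screw axis, outwards; it leans 26 degrees (0.45 rad) from vertical to the cutter's front, so the tool must lean as much. x: along the wing to its white spot, turning with the screw. Wing 58 mm long in x, 12 mm thick in y, 28 mm deep along the axis, free on both sides; below it a collar of 14 mm radius.
- needle (a joint): Angle of the orange needle on the dial, rad: 0 (at the black mark, top of the dial) while the shoe presses on nothing; grows clockwise as a blade presses the shoe up, about 1.5 rad per rad of screw. Green band 0.3 to 1.2 (screw about 3.2 to 3.8), red from 2.0 (screw about 4.4).
- gauge_yellow: Setting gauge, yellow handle, 125 mm long, 0.14 kg. Origin on its underside below the handle's middle; x along the blade to its tip, z up. Handle: upright block 36 (x) x 14 (y) x 40 mm high, gripped across its 14 mm. Blade: steel, 20 mm wide, 6 mm thick, underside flush with the handle's, tip at x = 107 mm.
- gauge_yellow_spot (a point): The spot of the yellow gauge's blade that belongs under the shoe's middle, marked by a black line across the blade's top: this point is on the underside, 90 mm from the handle's middle towards the tip (17 mm short of the tip); axes as the gauge's.
- gauge_red: The wrong gauge: red handle, blade 10 mm thick, otherwise the same; lies beside the yellow one in the tray about 68 mm away, handles at the same end; not to be moved.
- tray: Shallow grey tray, fixed, 180 (x) x 140 (y) mm outside, 5 mm walls, 10 mm high, floor 5 mm up. Origin under its centre. The gauges lie in it along x, handles at the -x end (origins about 45 mm from the centre), at y = about +34 and -34 mm, either on either side. Tray and cutter may change places (left, right).
- tweezers_a: Bystander: steel tweezers, 120 mm, flat on the worktop. Origin at its middle, underside.
- alcohol_pump: Bystander: white pump jar, 58 mm across, 78 mm high. Origin under its middle.
- box_kraft: Bystander: brown carton 70 x 118 x 42 mm. Origin under its middle.
- tape_roll: Bystander: roll of amber tape, 66 mm across, 13 mm high. Origin under its middle.
- flux_bottle: Bystander: small bottle with orange tip, 30 mm across, 86 mm high. Origin under its middle.
- red_driver: Bystander: thin screwdriver with red ball, 108 mm long, lying. Origin at its middle, underside.
Not all that is in view belongs to the job. What is shaped like the gauge_yellow but turquoise is not meant.

How it is judged:
By the outcome, as a careful person would: the job done as asked, in the order asked, and still so for the second after the job is handed in, with the robot touching nothing.
It also fails if it takes over 72 s, if anything falls off the work surface, if the arm or the gripper's body presses on something with over 40 N, if the wrist force passes 120 N, or if a joint passes its speed limit or range.

## Working session

There is one attempt and no reset: what is moved stays moved. The work goes in short steps, Python scripts to look and compute and a tool call to move; the robot and the scene stay as the last step left them, time stands still between calls to the robot, and variables do not carry over. Pictures are saved under pics/ and viewed, and the job is handed in when it is done.

Besides the shell and the picture viewer there is one more tool, called after "Request:" by a JSON object that holds its "op" and its "data". apply_moves: Moves the arm, as the interface text tells. Its arguments: {"type":"object","properties":{"rows":{"type":"array","items":{"type":"array"}}},"required":["rows"]}

```bash
ls; mkdir -p pics
cat > h.py <<'E'
import numpy as np, cv2
from scipy.spatial.transform import Rotation as R
from plant import r
def grab(name):
    d=r.get_image(name); return d
def K(d):
    f=200/np.tan(np.radians(d['fovy'])/2); return f,d['cx'],d['cy']
def ray(d,u,v):
    f,cx,cy=K(d); M=np.array(d['cam_to_world']); 
    dv=M[:3,:3]@np.array([(u-cx)/f,-(v-cy)/f,-1.]); return M[:3,3],dv
def onz(d,u,v,z):
    o,dv=ray(d,u,v); return o+dv*(z-o[2])/dv[2]
def dep(d,u,v):
    o,dv=ray(d,u,v); return o+dv*d['depth'][int(v),int(u)]
def proj(d,p):
    f,cx,cy=K(d); M=np.array(d['cam_to_world']); c=M[:3,:3].T@(np.array(p)-M[:3,3])
    return cx+f*c[0]/-c[2], cy-f*c[1]/-c[2]
def save(d,n,crop=None,s=1):
    im=d['frame']
    if crop: im=im[crop[1]:crop[3],crop[0]:crop[2]]
    im=cv2.resize(im,None,fx=s,fy=s,interpolation=cv2.INTER_CUBIC)
    cv2.imwrite('pics/'+n+'.png',im[:,:,::-1])
E
python3 - <<'E'
from h import *
np.set_printoptions(precision=4,suppress=True)
for n in('scene','top'):
    d=grab(n); save(d,n+'0'); print({k:v for k,v in d.items() if k not in('frame','depth')})
print(r.get_obs())
E
```

```text
pics
{'fovy': 43.99676105628605, 'cx': 316.87074284659326, 'cy': 189.06975792939832, 'cam_to_world': array([[-0.8444,  0.2805, -0.4564, -0.2406],
       [-0.5353, -0.4749,  0.6985,  1.0518],
       [-0.0208,  0.8341,  0.5512,  1.0682],
       [ 0.    ,  0.    ,  0.    ,  1.    ]])}
{'fovy': 51.456600948580466, 'cx': 319.9283431435906, 'cy': 198.54202992237504, 'cam_to_world': array([[-0.0294,  0.9952, -0.0929,  0.4269],
       [-0.9995, -0.0307, -0.0119, -0.1247],
       [-0.0147,  0.0925,  0.9956,  1.5283],
       [ 0.    ,  0.    ,  0.    ,  1.    ]])}
{'time': 0.1, 'joint_pos': array([-1.3626,  0.4915,  1.5594, -0.    ,  1.0917, -0.1056]), 'joint_vel': array([-0.0011, -0.0019, -0.0022, -0.0004,  0.    ,  0.001 ]), 'joint_torque': array([  0.0048, -61.9448, -26.2026,   0.    ,   0.0029,   0.    ]), 'position': array([ 0.1929, -0.5943,  0.2308]), 'tcp_rot': array([ 0.9877,  0.1562, -0.    , -0.0005]), 'force': array([-1.0316,  0.241 , -0.2709]), 'torque': array([0.0084, 0.0002, 0.0024]), 'gripper_width': 0.08555454413565058}
```

View pics/scene0.png

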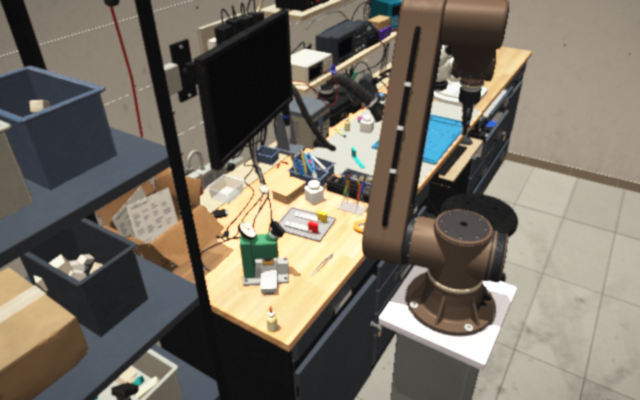

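View pics/top0.png

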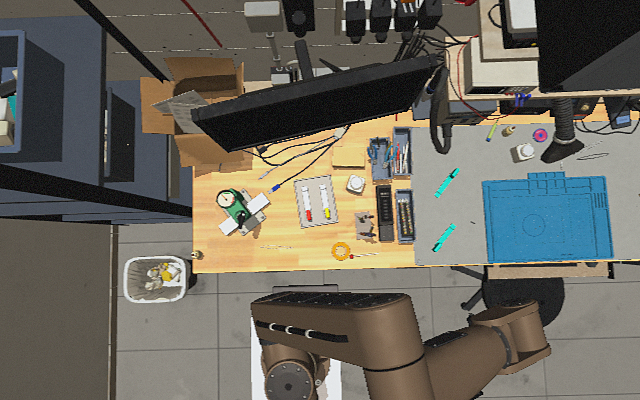

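Run:
```python
from h import *
d=grab('scene'); save(d,'s1',(220,170,370,300),5)
d=grab('top'); save(d,'t1',(190,160,370,270),4.4)
```

```text
(no output)
```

View pics/s1.png

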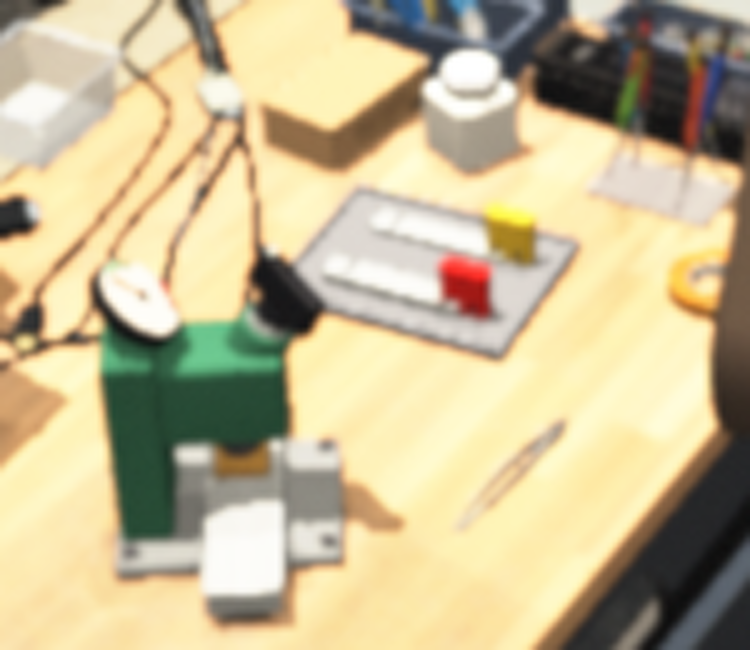

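View pics/t1.png

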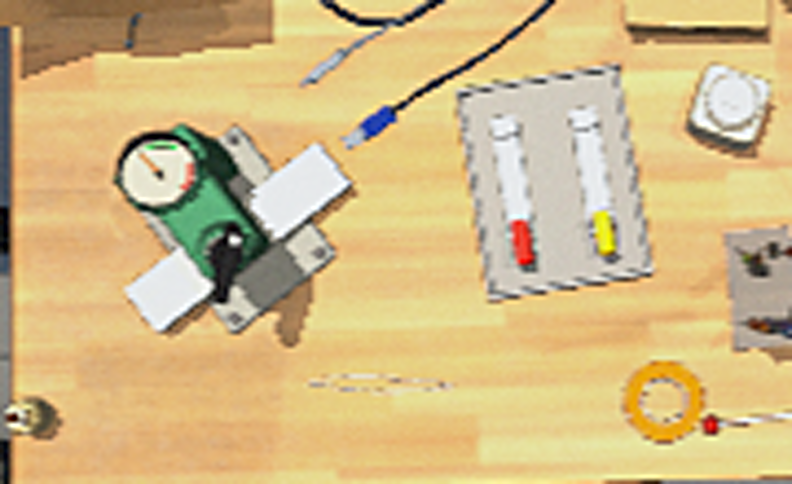

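```bash
cat > m1.py <<'E'
from h import *
np.set_printoptions(precision=4,suppress=True)
d=grab('top'); f=d['frame']; hsv=cv2.cvtColor(f,cv2.COLOR_RGB2HSV)
def sub(x0,y0,x1,y1): 
    m=np.zeros(f.shape[:2],bool); m[y0:y1,x0:x1]=1; return m
# bed: whitish low saturation bright
wh=(hsv[...,1]<40)&(hsv[...,2]>200)&sub(215,190,275,240)
n,l,st,c=cv2.connectedComponentsWithStats(wh.astype(np.uint8))
for i in range(1,n):
    if st[i,4]>30:
        cn=np.argwhere(l==i)[:,::-1].astype(np.float32)
        rc=cv2.minAreaRect(cn); b=cv2.boxPoints(rc); print('white',st[i],rc); print(np.array([onz(d,*p,0.03) for p in b]))
for nm,lo,hi in(('yellow',(24,150,120),(34,255,255)),('red',(0,170,120),(6,255,255))):
    m=(cv2.inRange(hsv,lo,hi)>0)&sub(290,170,345,230)
    p=np.argwhere(m)[:,::-1].astype(np.float32)
    print(nm,len(p),p.mean(0),cv2.minAreaRect(p), onz(d,*p.mean(0),0.04))
# tray corners in crop -> full
for q in((458,92),(618,66),(652,270),(490,300)):
    u,v=q[0]/4.4+190,q[1]/4.4+160; print('tray',u,v,onz(d,u,v,0.01))
D=d['depth']
print(D[195:235:3,215:275:3])
E
python3 m1.py
```

```text
white [218 193  16  13 136] ((225.5, 199.0), (15.0, 12.0), 0.0)
[[0.5545 0.2642 0.03  ]
 [0.5983 0.2639 0.03  ]
 [0.5966 0.2091 0.03  ]
 [0.5528 0.2095 0.03  ]]
white [242 192  27  22 287] ((253.56002807617188, 198.5800323486328), (22.800003051757812, 20.60000228881836), 53.13010025024414)
[[0.5864 0.1892 0.03  ]
 [0.6298 0.1284 0.03  ]
 [0.5615 0.0797 0.03  ]
 [0.5184 0.1403 0.03  ]]
white [218 209  20  26 207] ((225.0600128173828, 221.58001708984375), (21.400001525878906, 16.200000762939453), 53.13010025024414)
[[0.5083 0.2858 0.03  ]
 [0.5422 0.2383 0.03  ]
 [0.4787 0.1923 0.03  ]
 [0.4451 0.2396 0.03  ]]
white [256 211   8  11  41] ((260.0000305175781, 216.00003051757812), (7.071067810058594, 7.071067810058594), 45.0)
[[0.5104 0.1301 0.03  ]
 [0.528  0.1117 0.03  ]
 [0.5093 0.0938 0.03  ]
 [0.4918 0.1122 0.03  ]]
yellow 35 [326.8857 212.4286] ((326.7692565917969, 212.3461456298828), (9.21745777130127, 3.7262067794799805), 78.69007110595703) [ 0.5149 -0.1304  0.04  ]
red 32 [308.4375 214.7188] ((308.5, 214.5), (9.0, 3.0), 90.0) [ 0.5087 -0.0639  0.04  ]
tray 294.09090909090907 180
[... 1563 characters left out ...]
5002 1.4973 1.5036 1.499  1.3976 1.3475 1.3436
  1.5185 1.5135 1.516  1.5181 1.5218 1.5248 1.5249 1.5239 1.5219 1.531 ]
 [1.5398 1.5014 1.4964 1.5035 1.5016 1.4986 1.5022 1.5012 1.3457 1.5167
  1.5169 1.5106 1.5167 1.5146 1.5284 1.5318 1.5293 1.5248 1.5279 1.5291]
 [1.5294 1.5277 1.4948 1.498  1.5002 1.4959 1.4966 1.5326 1.355  1.5221
  1.5193 1.5167 1.5206 1.5278 1.5238 1.5264 1.5323 1.5275 1.5246 1.5299]
 [1.5277 1.5347 1.5234 1.4985 1.4956 1.4958 1.527  1.5318 1.5151 1.5058
  1.5093 1.5154 1.5262 1.5232 1.5238 1.5242 1.5194 1.526  1.5258 1.5245]
 [1.5325 1.524  1.5301 1.4989 1.5045 1.5257 1.5223 1.5222 1.529  1.5156
  1.5219 1.5287 1.527  1.527  1.529  1.5246 1.5263 1.5237 1.5236 1.5276]]
```

```bash
cat > m2.py <<'E'
from h import *
np.set_printoptions(precision=4,suppress=True)
def hmap(d):
    f,cx,cy=K(d); M=np.array(d['cam_to_world'])
    v,u=np.mgrid[0:400,0:640]; z=d['depth']
    P=np.stack([(u-cx)/f*z,-(v-cy)/f*z,-z],-1)@M[:3,:3].T+M[:3,3]
    P[z==0]=np.nan
    return P
for nm in('top','scene'):
    ds=[grab(nm) for _ in range(6)]
    d=ds[0]; d['depth']=np.median([x['depth'] for x in ds],0)
    d['frame']=np.mean([x['frame'] for x in ds],0).astype(np.uint8)
    P=hmap(d); hsv=cv2.cvtColor(d['frame'],cv2.COLOR_RGB2HSV)
    inb=(P[...,0]>.4)&(P[...,0]<.7)&(P[...,1]>.05)&(P[...,1]<.33)
    bed=inb&(hsv[...,1]<60)&(hsv[...,2]>90)&(abs(P[...,2]-.03)<.007)
    bed=cv2.morphologyEx(bed.astype(np.uint8),cv2.MORPH_OPEN,np.ones((3,3)))
    vis=d['frame'].copy(); vis[bed>0]=(255,0,255)
    gr=inb&(hsv[...,0]>60)&(hsv[...,0]<95)&(hsv[...,1]>80)&(abs(P[...,2]-.138)<.008)
    vis[gr]=(255,255,0)
    q=np.argwhere(bed)[:,::-1]; B=np.array([onz(d,*p,.03)[:2] for p in q])
    g=np.argwhere(gr)[:,::-1]; G=np.array([onz(d,*p,.138)[:2] for p in g])
    for A,n in((B,'bed'),(G,'head')):
        rc=cv2.minAreaRect(A.astype(np.float32)*1000); print(nm,n,len(A),rc); print(cv2.boxPoints(rc))
    h=P[...,2]; 
    dd=dict(frame=vis)
    save(dd,'v_'+nm,(200,170,290,250) if nm=='top' else (225,210,315,300),7)
E
python3 m2.py; python3 -c "
import cv2,numpy as np
a=cv2.imread('pics/v_top.png');b=cv2.imread('pics/v_scene.png')
cv2.imwrite('pics/v.png',cv2.resize(np.hstack([a[:560],b[:560]]),(800,356)))"
```

```text
top bed 470 ((521.4561767578125, 172.38494873046875), (46.52484893798828, 198.60501098632812), 36.25477981567383)
[[443.9723 238.7052]
 [561.4227  78.551 ]
 [598.9401 106.0647]
 [481.4897 266.2189]]
top head 205 ((534.2385864257812, 172.87789916992188), (93.98448944091797, 66.36666107177734), 43.9356575012207)
[[477.3743 164.1683]
 [523.4228 116.3764]
 [591.1029 181.5875]
 [545.0544 229.3794]]
scene bed 374 ((489.1623840332031, 217.92208862304688), (44.643436431884766, 106.42634582519531), 36.41357421875)
[[439.6111 247.4952]
 [502.7868 161.8482]
 [538.7137 188.349 ]
 [475.538  273.9959]]
scene head 266 ((531.0198364257812, 195.83084106445312), (101.59481811523438, 56.120765686035156), 43.0776481628418)
[[474.751  181.6329]
 [513.0809 140.6407]
 [587.2886 210.0288]
 [548.9588 251.021 ]]
```

View pics/v.png

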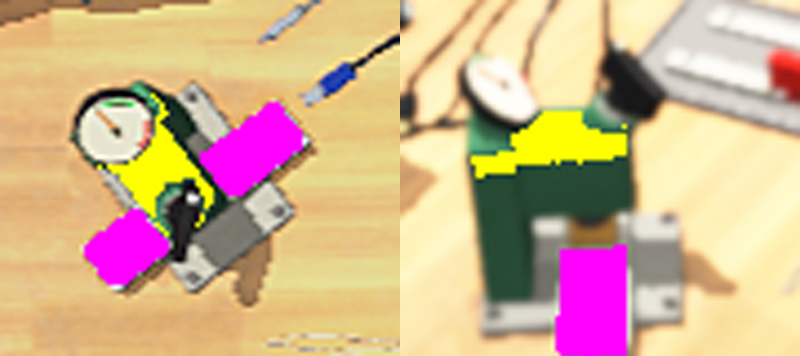

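```bash
cat > m3.py <<'E'
from h import *
np.set_printoptions(precision=4,suppress=True)
d=None
for nm in('top','scene'):
    ds=[grab(nm) for _ in range(4)]; d=ds[0]
    F=np.mean([x['frame'] for x in ds],0).astype(np.uint8); d['frame']=F
    hsv=cv2.cvtColor(F,cv2.COLOR_RGB2HSV)
    X=np.array([[onz(d,u,v,.011)[:2] for u in range(640)] for v in range(400)])
    # tray frame approx
    c=np.array([.559,-.092]); a=np.radians(7.4); ex=np.array([np.cos(a),np.sin(a)]); ey=np.array([-ex[1],ex[0]])
    L=np.stack([(X-c)@ex,(X-c)@ey],-1)
    m=(abs(L[...,0])<.08)&(abs(L[...,1])<.062)
    gray=F.min(-1)
    bl=m&(gray>225)
    n,l,st,_=cv2.connectedComponentsWithStats(bl.astype(np.uint8))
    for i in range(1,n):
        if st[i,4]>20:
            A=X[l==i]; rc=cv2.minAreaRect(A.astype(np.float32)*1000); mu=A.mean(0); w,V=np.linalg.eigh(np.cov(A.T)); v=V[:,1]*np.sign(V[0,1])
            print(nm,'blade',st[i],mu,'yaw',np.degrees(np.arctan2(v[1],v[0])),rc)
    Y=np.array([[onz(d,u,v,.045)[:2] for u in range(640)] for v in range(400)])
    for cn,lo,hi in(('yellow',(20,150,60),(35,255,255)),('red',(0,170,60),(8,255,255))):
        mm=(cv2.inRange(hsv,lo,hi)>0)&(abs(Y[...,0]-.52)<.07)&(abs(Y[...,1]+.1)<.09)
        A=Y[mm]; print(nm,cn,len(A),A.mean(0),cv2.minAreaRect(A.astype(np.float32)*1000), 'px',np.argwhere(mm).mean(0)[::-1])
    save(d,'g_'+nm,(285,170,345,235) if nm=='top' else (275,200,345,245),9)
E
python3 m3.py
```

```text
top blade [302 191   8  19  75] [ 0.5646 -0.055 ] yaw 8.617987850280679 ((564.1980590820312, -54.07232666015625), (66.08323669433594, 16.926551818847656), 7.948854446411133)
top blade [321 190   7  18  72] [ 0.5693 -0.1224] yaw 7.4808901263913725 ((568.6326904296875, -121.64517211914062), (64.02295684814453, 17.294979095458984), 5.323639392852783)
top yellow 36 [ 0.5141 -0.1304] ((514.5697631835938, -129.9833526611328), (33.705204010009766, 13.330659866333008), 9.497920036315918) px [326.9167 212.5556]
top red 33 [ 0.5083 -0.064 ] ((509.186279296875, -64.35650634765625), (10.741378784179688, 32.26740646362305), 88.47792053222656) px [308.3939 214.7576]
scene blade [294 212  23   9  91] [ 0.5781 -0.1217] yaw 7.375981852033737 ((578.6309814453125, -122.28904724121094), (88.34009552001953, 22.954145431518555), 7.261174201965332)
scene blade [285 221  22   9  94] [ 0.5761 -0.0596] yaw 6.70926087859808 ((576.6112670898438, -60.39017105102539), (85.66043090820312, 23.075353622436523), 6.582558631896973)
scene yellow 70 [ 0.5008 -0.1101] ((501.0130310058594, -107.79124450683594), (31.44254493713379, 52.393638610839844), 31.491071701049805) px [321.8714 216.1429]
scene red 65 [ 0.4957 -0.044 ] ((495.7653503417969, -42.20209884643555), (23.799501419067383, 55.22029113769531), 32.456668853759766) px [312.7692 226.6769]
```

View pics/g_top.png

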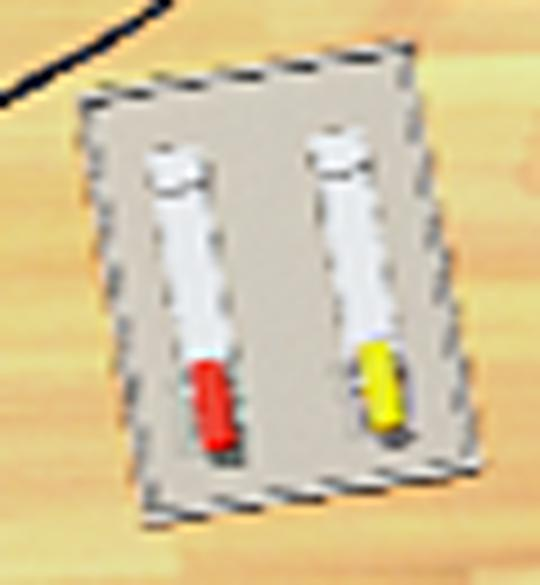

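View pics/g_scene.png

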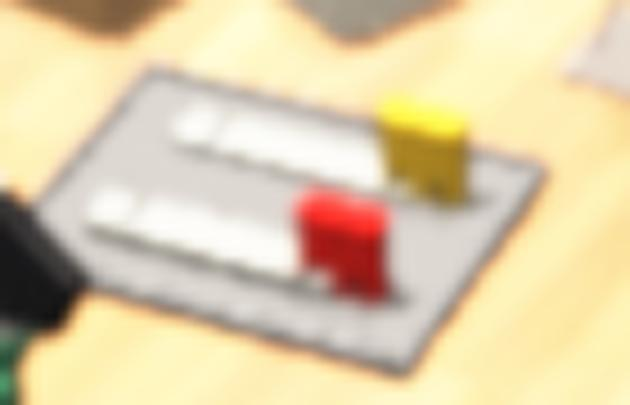

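```bash
cat >> h.py <<'E'
from scipy.spatial.transform import Slerp
def down(yawdeg):  # tool x at yaw, z down
    c,s=np.cos(np.radians(yawdeg)),np.sin(np.radians(yawdeg))
    return R.from_matrix(np.array([[c,s,0],[s,-c,0],[0,0,-1]]))
def plan(tp,tr,o=None,mm=55,deg=9.5,verbose=True):
    o=o or r.get_obs(); p=np.array(o['position']); q=R.from_quat(o['tcp_rot']); tp=np.array(tp)
    dr=(q.inv()*tr).as_rotvec(degrees=True)
    n=max(1,int(np.ceil(np.linalg.norm(tp-p)*1000/mm)),int(np.ceil(np.linalg.norm(dr)/deg)))
    step=R.from_rotvec(dr/n,degrees=True)
    rows=[]
    for i in range(n):
        ds=q.inv().apply((tp-p)/n) if i==0 else q.inv().apply((tp-p0)/n)
        if i==0: p0=p
        rows.append([[round(float(x),4) for x in ds],[round(float(x),2) for x in dr/n]])
        q=q*step
    print(n,'rows; total dist',np.linalg.norm(tp-p),'rot',dr)
    for w in rows: print(w)
E
python3 - <<'E'
from h import *
exec(open('m2.py').read().split("for nm in")[0])
P=hmap(grab('top'))
for lo,hi in((-.25,-.1),(-.1,0),(0,.1),(.1,.2),(.2,.3)):
    m=(P[...,1]>lo)&(P[...,1]<hi)&(P[...,2]>.15)&(P[...,0]>.55)
    a=P[m]; i=a[:,0].argsort()[:40]; print(lo,a[i].mean(0),a[:,2].max())
    m=(P[...,1]>lo)&(P[...,1]<hi)&(P[...,2]>.15)&(P[...,2]<.3)&(P[...,0]>.6); print(P[m][:,0].min() if m.any() else None)
plan([.5155,-.130,.255],down(7.4))
E
```

```text
-0.25 [ 0.7407 -0.1097  0.5108] 0.6525344824792493
0.9353519083952828
-0.1 [ 0.7202 -0.008   0.5425] 0.6534819636645994
0.9115227931639736
0 [0.6998 0.0914 0.5141] 0.6547421828534599
1.0085048493434032
0.1 [0.5595 0.1901 0.1678] 0.6545102653524151
0.6000654155386225
0.2 [0.5559 0.2162 0.1774] 0.5491941288242157
0.7636205637143085
11 rows; total dist 0.565999206363101 rot [ 0.0053 -0.0003 10.5788]
[[0.0409, -0.0311, -0.0022], [0.0, -0.0, 0.96]]
[[0.0404, -0.0318, -0.0022], [0.0, -0.0, 0.96]]
[[0.0399, -0.0325, -0.0022], [0.0, -0.0, 0.96]]
[[0.0393, -0.0331, -0.0022], [0.0, -0.0, 0.96]]
[[0.0387, -0.0338, -0.0022], [0.0, -0.0, 0.96]]
[[0.0382, -0.0344, -0.0022], [0.0, -0.0, 0.96]]
[[0.0376, -0.0351, -0.0022], [0.0, -0.0, 0.96]]
[[0.037, -0.0357, -0.0022], [0.0, -0.0, 0.96]]
[[0.0364, -0.0363, -0.0022], [0.0, -0.0, 0.96]]
[[0.0358, -0.0369, -0.0022], [0.0, -0.0, 0.96]]
[[0.0352, -0.0375, -0.0022], [0.0, -0.0, 0.96]]
```

Request:
{"op": "apply_moves", "data": {"rows": [[[0.041,-0.031,-0.0022],[0,0,0.96],0.0],[[0.0404,-0.032,-0.0022],[0,0,0.96],0.0],[[0.04,-0.0325,-0.0022],[0,0,0.96],0.0],[[0.0393,-0.033,-0.0022],[0,0,0.96],0.0],[[0.0387,-0.034,-0.0022],[0,0,0.96],0.0],[[0.038,-0.0344,-0.0022],[0,0,0.96],0.0],[[0.0376,-0.035,-0.0022],[0,0,0.96],0.0],[[0.037,-0.0357,-0.0022],[0,0,0.96],0.0],[[0.0364,-0.0363,-0.0022],[0,0,0.96],0.0],[[0.0358,-0.037,-0.0022],[0,0,0.96],0.0],[[0.035,-0.0375,-0.0022],[0,0,0.96],0.0]]}}

```text
time: 2.68
position: [0.5252, -0.1194, 0.2568]
tcp_rot: [0.998, 0.059, 0.002, 0.001]
force: [0.5, 0.0, -0.1]
gripper_width: 0.0428
```

Run:
```python
from h import *
o=r.get_obs();print(o['position'],o['joint_pos'])
plan([.5155,-.130,.09],down(7.4))
plan([.5155,-.130,.016],down(7.4),mm=25)
d=grab('scene'); save(d,'s2',(220,120,400,270),4.4)
```

```text
[ 0.52522243 -0.11942551  0.25676708] [-3.45550803e-01  3.40072086e-01  1.73975724e+00 -1.64359042e-03
  1.05780879e+00  1.10867469e+00]
4 rows; total dist 0.16738459694181004 rot [ 0.17558748 -0.16508943 -0.67492731]
[[-0.0028, 0.0022, 0.0417], [0.04, -0.04, -0.17]]
[[-0.0028, 0.0022, 0.0417], [0.04, -0.04, -0.17]]
[[-0.0028, 0.0023, 0.0417], [0.04, -0.04, -0.17]]
[[-0.0028, 0.0023, 0.0417], [0.04, -0.04, -0.17]]
10 rows; total dist 0.24119521271201755 rot [ 0.17558748 -0.16508943 -0.67492731]
[[-0.0012, 0.0009, 0.0241], [0.02, -0.02, -0.07]]
[[-0.0012, 0.0009, 0.0241], [0.02, -0.02, -0.07]]
[[-0.0011, 0.0009, 0.0241], [0.02, -0.02, -0.07]]
[[-0.0011, 0.0009, 0.0241], [0.02, -0.02, -0.07]]
[[-0.0011, 0.0009, 0.0241], [0.02, -0.02, -0.07]]
[[-0.0011, 0.0009, 0.0241], [0.02, -0.02, -0.07]]
[[-0.0011, 0.0009, 0.0241], [0.02, -0.02, -0.07]]
[[-0.0011, 0.0009, 0.0241], [0.02, -0.02, -0.07]]
[[-0.0011, 0.0009, 0.0241], [0.02, -0.02, -0.07]]
[[-0.0011, 0.0009, 0.0241], [0.02, -0.02, -0.07]]
```

View pics/s2.png

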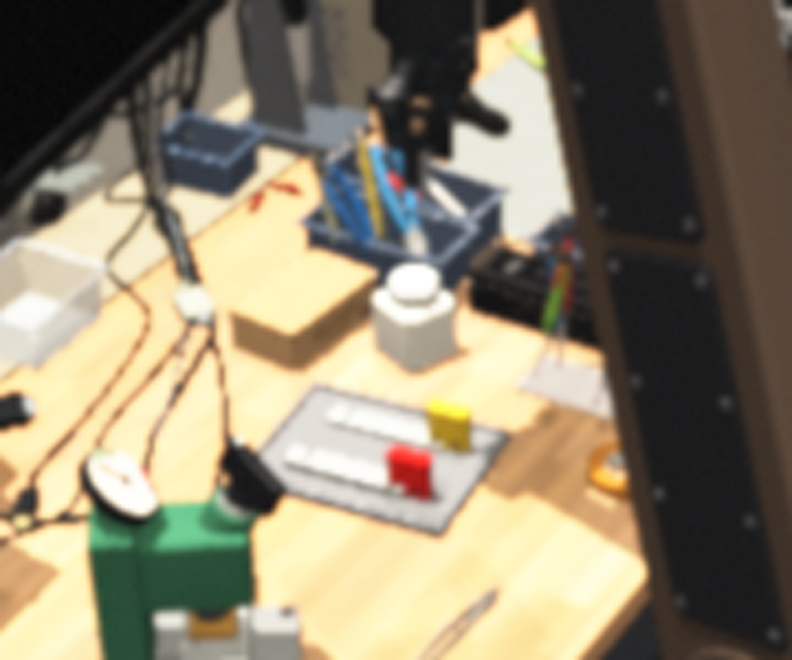

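Request:
{"op": "apply_moves", "data": {"rows": [[[-0.003,0.0022,0.042],[0,0,-0.2],0.0],[[-0.003,0.0022,0.042],[0,0,-0.2],0.0],[[-0.003,0.0022,0.042],[0,0,-0.2],0.0],[[-0.002,0.0022,0.03],[0,0,-0.1],0.0],[[0,0,0],[0,0,0],0.0]]}}

```text
time: 3.35
position: [0.5207, -0.1241, 0.0979]
tcp_rot: [0.998, 0.068, 0.004, 0.002]
force: [0.2, 0.7, 0.4]
gripper_width: 0.0423
```

Run:
```python
from h import *
o=r.get_obs();print(o['position'])
plan([.5155,-.130,.016],down(7.4),mm=20)
for n,c,s in(('scene',(270,180,370,250),7),('top',(270,150,370,250),6)):
  d=grab(n); save(d,'s3'+n,c,s)
```

```text
[ 0.52067668 -0.1241059   0.09792773]
5 rows; total dist 0.08230244028832219 rot [ 0.21732007 -0.46586918  0.38116783]
[[-0.0013, 0.001, 0.0164], [0.04, -0.09, 0.08]]
[[-0.0013, 0.001, 0.0164], [0.04, -0.09, 0.08]]
[[-0.0013, 0.001, 0.0164], [0.04, -0.09, 0.08]]
[[-0.0012, 0.001, 0.0164], [0.04, -0.09, 0.08]]
[[-0.0012, 0.001, 0.0164], [0.04, -0.09, 0.08]]
```

View pics/s3scene.png

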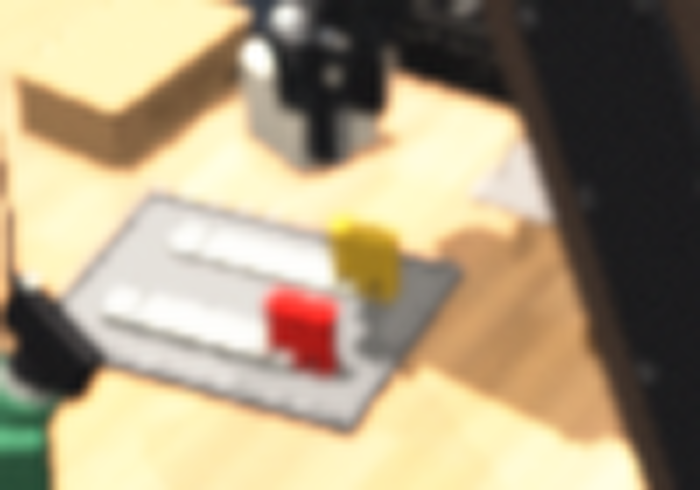

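View pics/s3top.png

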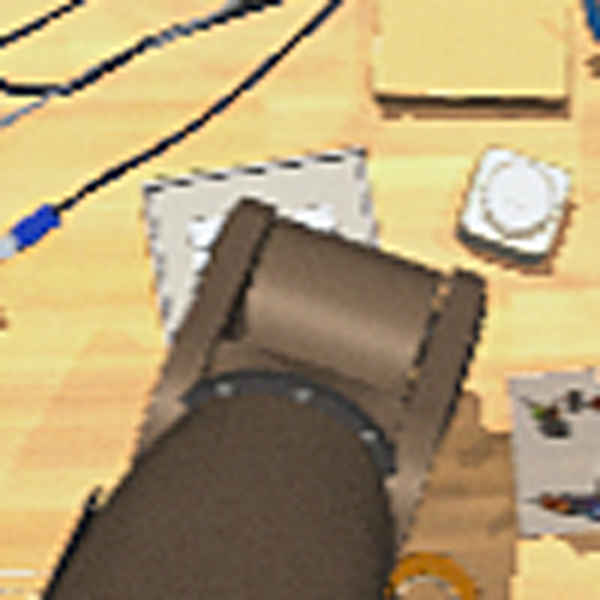

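Request:
{"op": "apply_moves", "data": {"rows": [[[-0.006,0.006,0.003],[0.2,-0.45,0.4],0.0],[[-0.002,0.001,0.001],[0,0,0],0.0],[[0,0,0.001],[0,0,0],0.0]]}}

```text
time: 3.82
position: [0.5157, -0.1334, 0.0979]
tcp_rot: [0.998, 0.064, 0.004, 0.002]
force: [1.1, 0.4, -0.3]
gripper_width: 0.0428
```

Run:
```python
from h import *
o=r.get_obs();print(o['position'])
plan([.5155,-.130,.016],down(7.4),mm=20)
```

```text
[ 0.51565484 -0.13339081  0.09786722]
5 rows; total dist 0.08193755232738488 rot [ 0.25138669 -0.4463531  -0.04032878]
[[-0.0001, -0.0007, 0.0164], [0.05, -0.09, -0.01]]
[[-0.0, -0.0007, 0.0164], [0.05, -0.09, -0.01]]
[[-0.0, -0.0007, 0.0164], [0.05, -0.09, -0.01]]
[[0.0, -0.0007, 0.0164], [0.05, -0.09, -0.01]]
[[0.0, -0.0007, 0.0164], [0.05, -0.09, -0.01]]
```

Request:
{"op": "apply_moves", "data": {"rows": [[[0,-0.001,0.017],[0.1,-0.2,0],0.0],[[0,-0.001,0.017],[0.1,-0.1,0],0.0],[[0,-0.001,0.017],[0.1,-0.1,0],0.0],[[0,0,0.012],[0,0,0],0.0]]}}

```text
time: 4.32
position: [0.5155, -0.1301, 0.0306]
tcp_rot: [0.998, 0.064, 0.0, -0.001]
force: [-0.4, 0.3, 0.7]
gripper_width: 0.0427
```

Run:
```python
from h import *
o=r.get_obs();print(o['position'])
plan([.5155,-.130,.016],down(7.4),mm=20)
```

```text
[ 0.51550265 -0.13007135  0.03064573]
1 rows; total dist 0.01464590611085802 rot [-0.06212035 -0.03439592 -0.03082535]
[[-0.0, -0.0001, 0.0146], [-0.06, -0.03, -0.03]]
```

Request:
{"op": "apply_moves", "data": {"rows": [[[0,0,0.011],[0,0,0],0.0],[[0,0,0.003],[0,0,0],0.0],[[0,0,0],[0,0,0],-1],[[0,0,0],[0,0,0],-1],[[0,0,0],[0,0,0],-1],[[0,0,0],[0,0,0],-1],[[0,0,0],[0,0,0],-1]]}}

```text
time: 5.2
position: [0.5155, -0.13, 0.0154]
tcp_rot: [0.998, 0.064, 0.0, -0.001]
force: [0.4, -0.1, -1.2]
gripper_width: 0.0133
```

Run:
```python
from h import *
o=r.get_obs();print(o['position'],R.from_quat(o['tcp_rot']).as_matrix(),o['force'],o['gripper_width'])
d=grab('scene'); save(d,'s4',(270,180,370,250),7)
```

```text
[ 0.51547999 -0.12996269  0.01536868] [[ 9.91708676e-01  1.28506430e-01 -8.16531916e-06]
 [ 1.28506336e-01 -9.91707871e-01  1.27254944e-03]
 [ 1.55433175e-04 -1.26304762e-03 -9.99999190e-01]] [ 0.37572376 -0.13598694 -1.23778935] 0.01326353215544205
```

View pics/s4.png

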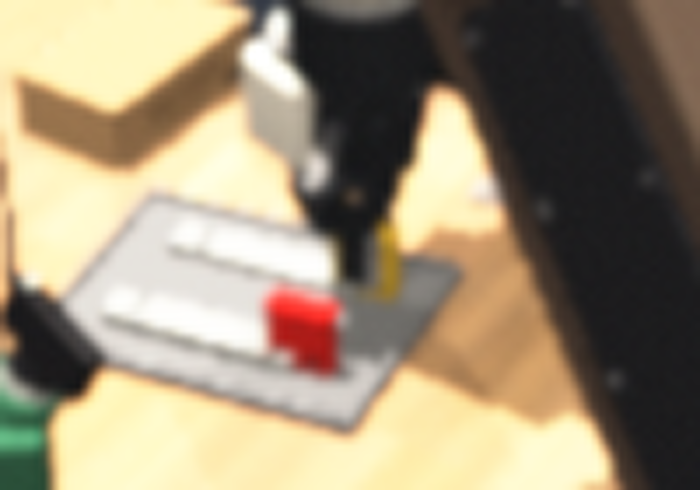

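Run:
```python
from h import *
o=dict(r.get_obs()); o['position']=np.array([.5155,-.13,.12])
plan([.613,.0475,.12],down(126.25),o)
```

```text
13 rows; total dist 0.20251543151078635 rot [-3.74470668e-02 -8.13361021e-02 -1.18865844e+02]
[[0.0092, -0.0126, 0.0], [-0.0, -0.01, -9.14]]
[[0.0111, -0.011, 0.0], [-0.0, -0.01, -9.14]]
[[0.0127, -0.0091, 0.0], [-0.0, -0.01, -9.14]]
[[0.014, -0.0069, 0.0], [-0.0, -0.01, -9.14]]
[[0.0149, -0.0046, 0.0], [-0.0, -0.01, -9.14]]
[[0.0154, -0.0022, 0.0], [-0.0, -0.01, -9.14]]
[[0.0156, 0.0003, 0.0], [-0.0, -0.01, -9.14]]
[[0.0153, 0.0028, 0.0], [-0.0, -0.01, -9.14]]
[[0.0147, 0.0052, 0.0], [-0.0, -0.01, -9.14]]
[[0.0137, 0.0074, 0.0], [-0.0, -0.01, -9.14]]
[[0.0123, 0.0095, 0.0], [-0.0, -0.01, -9.14]]
[[0.0107, 0.0113, 0.0], [-0.0, -0.01, -9.14]]
[[0.0087, 0.0129, 0.0], [-0.0, -0.01, -9.14]]
```

Request:
{"op": "apply_moves", "data": {"rows": [[[0,0,-0.015],[0,0,0],-1],[[0,0,-0.03],[0,0,0],-1],[[0,0,-0.03],[0,0,0],-1],[[0,0,-0.03],[0,0,0],-1]]}}

```text
time: 5.75
position: [0.5146, -0.1298, 0.1243]
tcp_rot: [0.998, 0.064, -0.001, -0.001]
force: [0.6, 0.4, -1.3]
gripper_width: 0.0133
```

Request:
{"op": "apply_moves", "data": {"rows": [[[0.009,-0.0126,0],[0,0,-9],-1],[[0.011,-0.011,0],[0,0,-9],-1],[[0.0127,-0.009,0],[0,0,-9],-1],[[0.014,-0.007,0],[0,0,-9],-1],[[0.015,-0.0046,0],[0,0,-9],-1],[[0.0154,-0.002,0],[0,0,-9],-1],[[0.0156,0.0003,0],[0,0,-9],-1],[[0.0153,0.003,0],[0,0,-9],-1],[[0.0147,0.005,0],[0,0,-9],-1],[[0.0137,0.0074,0],[0,0,-9],-1],[[0.0123,0.0095,0],[0,0,-9],-1],[[0.0107,0.0113,0],[0,0,-9],-1],[[0.0087,0.013,0],[0,0,-9],-1]]}}

```text
time: 7.38
position: [0.6124, 0.0538, 0.1422]
tcp_rot: [0.437, 0.899, 0.002, 0.005]
force: [0.3, -0.4, -0.9]
gripper_width: 0.0129
```

Run:
```python
from h import *
o=r.get_obs();print(o['position'],o['joint_pos'])
plan([.613,.0475,.075],down(126.25))
for n,c,s in(('scene',(220,150,380,290),5),('top',(200,130,350,260),5.3)):
  d=grab(n); save(d,'s5'+n,c,s)
```

```text
[0.6124457  0.05381953 0.14221156] [-1.92928839e-02  5.70917745e-01  1.68362357e+00 -1.40457933e-03
  8.76087285e-01 -6.84196845e-01]
2 rows; total dist 0.06751027341199545 rot [0.45468418 0.43793089 1.89735062]
[[-0.0024, -0.002, 0.0336], [0.23, 0.22, 0.95]]
[[-0.0026, -0.0018, 0.0336], [0.23, 0.22, 0.95]]
```

View pics/s5scene.png

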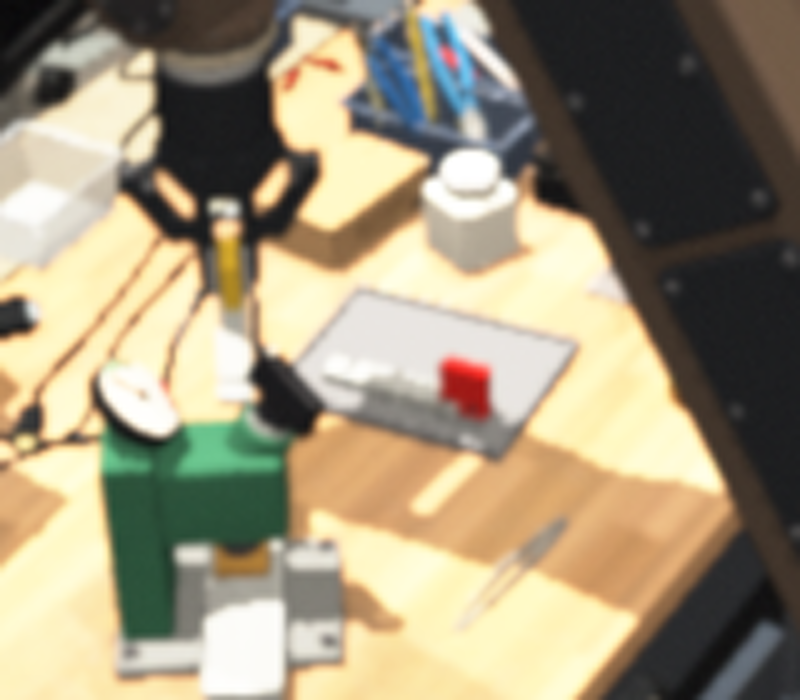

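View pics/s5top.png

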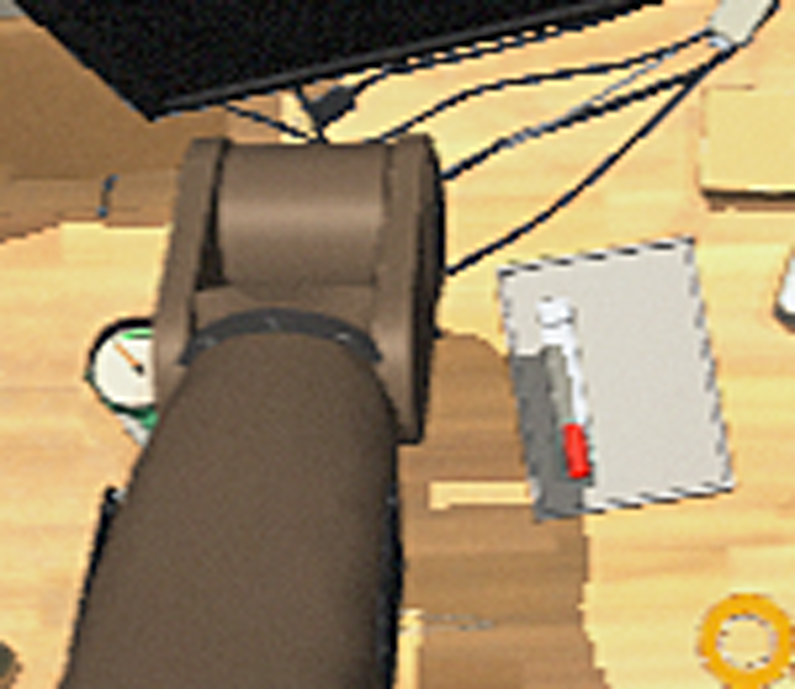

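Request:
{"op": "apply_moves", "data": {"rows": [[[-0.003,-0.002,0.03],[0.2,0.2,1.0],-1],[[-0.003,-0.002,0.03],[0.2,0.2,0.8],-1],[[0,0,0],[0,0,0],-1]]}}

```text
time: 7.85
position: [0.6133, 0.0459, 0.0833]
tcp_rot: [0.458, 0.889, 0.001, 0.002]
force: [0.1, 1.1, -1.5]
gripper_width: 0.0132
```

Run:
```python
from h import *
o=r.get_obs();print(o['position'])
plan([.613,.0475,.043],down(126.25))
```

```text
[0.61334245 0.04592053 0.08327507]
1 rows; total dist 0.040307480282913956 rot [ 0.16510094  0.1223638  -0.72945601]
[[0.0016, 0.0005, 0.0403], [0.17, 0.12, -0.73]]
```

Request:
{"op": "apply_moves", "data": {"rows": [[[0.001,0,0.02],[0.1,0.1,-0.5],-1],[[0.0005,0,0.017],[0,0,-0.2],-1],[[0,0,0],[0,0,0],-1]]}}

```text
time: 8.22
position: [0.6131, 0.0469, 0.0463]
tcp_rot: [0.453, 0.891, 0.001, 0.002]
force: [0.3, 0.5, -1.2]
gripper_width: 0.0131
```

Run:
```python
from h import *
o=r.get_obs();print(o['position'],o['force'])
plan([.613,.0475,.043],down(126.25))
d=grab('scene'); save(d,'s6',(230,180,330,280),7)
f=d['frame']; hsv=cv2.cvtColor(f,cv2.COLOR_RGB2HSV)
m=cv2.inRange(hsv,(10,120,60),(24,255,255)); m[:255]=0;m[275:]=0;m[:,:255]=0;m[:,285:]=0
n,l,st,c=cv2.connectedComponentsWithStats(m)
for i in range(1,n):
    if st[i,4]>8: print(st[i],c[i])
C=np.array([.5215,.1724]); ex=np.array([.8064,.5914]); ey=np.array([-.5914,.8064])
for x,y,z in((-17,15,44),(17,15,44),(-17,15,50),(17,15,50),(0,0,30),(-23,100,30),(23,100,30)):
    p=C+ex*x/1e3+ey*y/1e3; print((x,y,z),proj(d,[*p,z/1e3]))
```

```text
[0.6130768  0.04691466 0.04627718] [ 0.30435718  0.50823717 -1.16102388]
1 rows; total dist 0.00332992896257583 rot [ 0.17775978  0.11098006 -0.14153612]
[[0.0005, 0.0003, 0.0033], [0.18, 0.11, -0.14]]
[263 259  11   6  48] [268.08333333 262.02083333]
(-17, 15, 44) (np.float64(273.26328167364153), np.float64(264.28080016091803))
(17, 15, 44) (np.float64(262.12447439745085), np.float64(264.96510017179423))
(-17, 15, 50) (np.float64(273.1269259053778), np.float64(262.8062380795509))
(17, 15, 50) (np.float64(261.9635849846305), np.float64(263.4905413877989))
(0, 0, 30) (np.float64(268.11097770764525), np.float64(264.73877276736107))
(-23, 100, 30) (np.float64(275.4784846340831), np.float64(287.3113682995563))
(23, 100, 30) (np.float64(259.7528260714071), np.float64(288.310559243668))
```

View pics/s6.png

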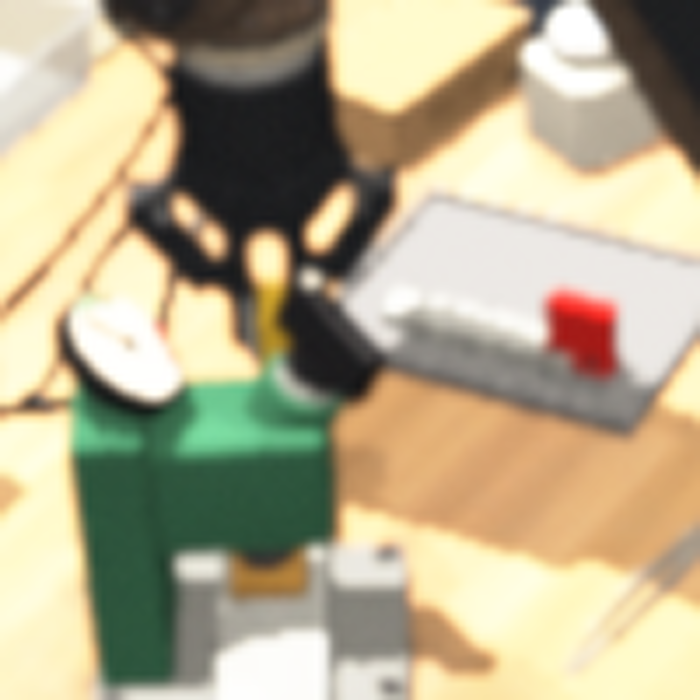

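Request:
{"op": "apply_moves", "data": {"rows": [[[0.0005,0.0003,0.005],[0.18,0.11,-0.14],-1],[[0,0,0.0],[0,0,0],-1]]}}

```text
time: 8.52
position: [0.6138, 0.0476, 0.0424]
tcp_rot: [0.452, 0.892, 0.0, 0.001]
force: [-0.3, -1.4, -0.7]
gripper_width: 0.0133
```

Run:
```python
from h import *
o=r.get_obs();print(o['position'],o['force'])
plan([.5747,.0999,.0416],down(126.25))
```

```text
[0.6138085  0.04764308 0.04241067] [-0.26947216 -1.38742947 -0.67026198]
2 rows; total dist 0.06527570629575381 rot [0.08254771 0.07004014 0.00960859]
[[0.0326, -0.0003, 0.0004], [0.04, 0.04, 0.0]]
[[0.0326, -0.0003, 0.0004], [0.04, 0.04, 0.0]]
```

Request:
{"op": "apply_moves", "data": {"rows": [[[0.012,-0.0003,0.0006],[0,0,0],-1],[[0.012,0,0.0003],[0,0,0],-1],[[0,0,0],[0,0,0],-1]]}}

```text
time: 8.9
position: [0.5982, 0.0685, 0.042]
tcp_rot: [0.452, 0.892, 0.001, 0.001]
force: [0.2, -1.8, -0.8]
gripper_width: 0.0131
```

Run:
```python
from h import *
o=r.get_obs();print(o['position'],o['force'])
plan([.5747,.0999,.0416],down(126.25))
```

```text
[0.59820656 0.06850668 0.04200403] [ 0.15979345 -1.81376475 -0.79330283]
1 rows; total dist 0.03922068449237805 rot [0.10912473 0.08601802 0.02473681]
[[0.0392, -0.0004, 0.0003], [0.11, 0.09, 0.02]]
```

Request:
{"op": "apply_moves", "data": {"rows": [[[0.01,0,0.0008],[0.1,0.1,0],-1],[[0.01,0,0.0003],[0,0,0],-1],[[0.01,0,0.0003],[0,0,0],-1],[[0.006,0,0],[0,0,0],-1],[[0,0,0],[0,0,0],-1]]}}

```text
time: 9.52
position: [0.5754, 0.1, 0.0407]
tcp_rot: [0.452, 0.892, 0.0, 0.0]
force: [0.2, 0.2, -1.0]
gripper_width: 0.0129
```

Run:
```python
from h import *
o=r.get_obs();print(o['position'],o['force'])
plan([.5747,.0999,.0404],down(126.25))
d=grab('scene'); save(d,'s7',(230,180,330,280),7)
```

```text
[0.57536722 0.09996372 0.0407136 ] [ 0.22450485  0.22965529 -1.02385579]
1 rows; total dist 0.0007399898374160313 rot [ 0.02001666 -0.00755104  0.05812131]
[[0.0003, -0.0006, 0.0003], [0.02, -0.01, 0.06]]
```

View pics/s7.png

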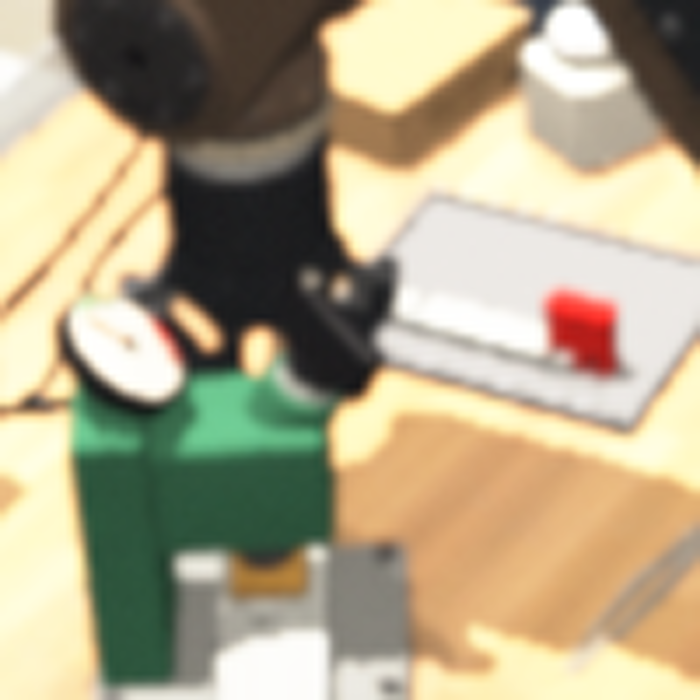

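Request:
{"op": "apply_moves", "data": {"rows": [[[0.0003,-0.0004,0.0006],[0,0,0],-1],[[0,0,0],[0,0,0],-0.2],[[0,0,0],[0,0,0],-0.2],[[0,0,0],[0,0,0],-0.2],[[0,0,-0.02],[0,0,0],-0.2],[[0,0,-0.03],[0,0,0],-0.2],[[-0.02,0,-0.05],[0,0,0],-0.2],[[-0.04,0,-0.04],[0,0,0],-0.2],[[-0.04,0,-0.03],[0,0,0],-0.2]]}}

```text
time: 10.7
position: [0.6342, 0.0182, 0.2133]
tcp_rot: [0.451, 0.893, -0.001, -0.002]
force: [0.4, 0.7, -0.0]
gripper_width: 0.0343
```

Run:
```python
from h import *
o=r.get_obs();print(o['position'],o['joint_pos'])
for n,c,s in(('scene',(220,150,380,290),5),('top',(200,150,320,260),6.5)):
  d=grab(n); save(d,'s8'+n,c,s)
```

```text
[0.63418587 0.01817193 0.21325681] [-7.53320283e-02  5.23291419e-01  1.55237077e+00 -2.24555136e-04
  1.07024285e+00 -7.10904153e-01]
```

View pics/s8scene.png

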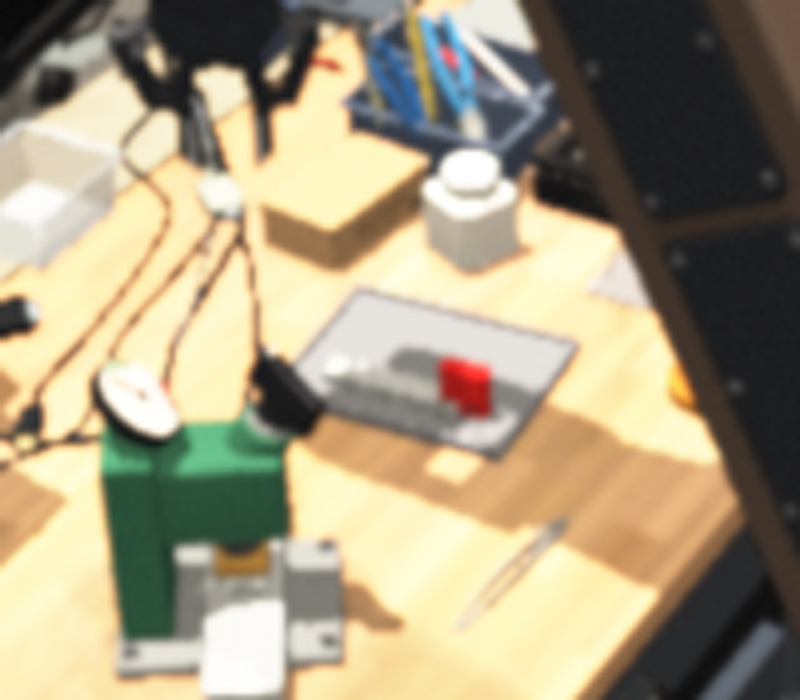

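View pics/s8top.png

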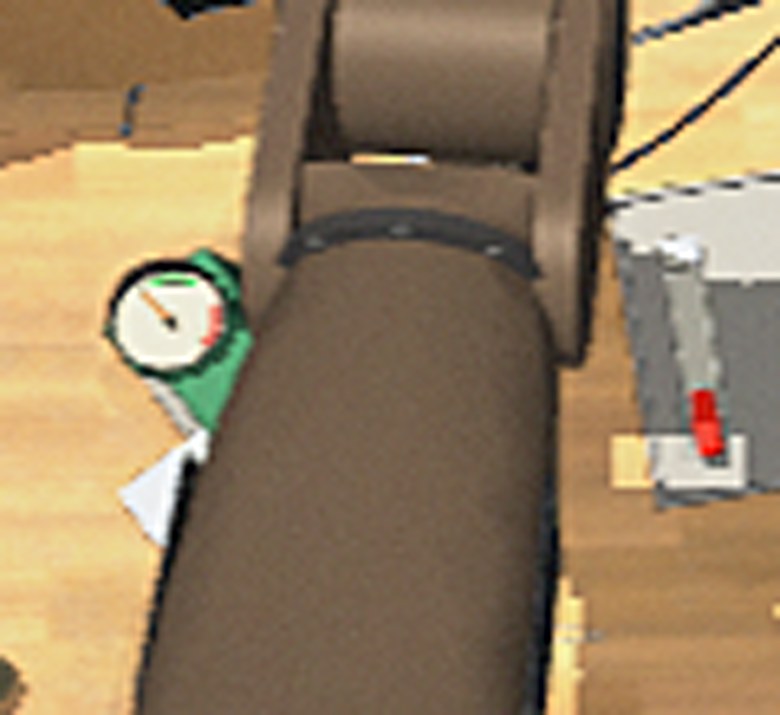

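Run:
```python
from h import *
plan([.48,-.12,.30],down(90),mm=45)
```

```text
5 rows; total dist 0.22416937664459116 rot [ 0.04288922  0.06019589 36.24532753]
[[-0.0035, -0.0413, -0.0171], [0.01, 0.01, 7.25]]
[[-0.0087, -0.0405, -0.0171], [0.01, 0.01, 7.25]]
[[-0.0137, -0.0391, -0.0171], [0.01, 0.01, 7.25]]
[[-0.0185, -0.0371, -0.0171], [0.01, 0.01, 7.25]]
[[-0.0231, -0.0345, -0.0171], [0.01, 0.01, 7.25]]
```

Request:
{"op": "apply_moves", "data": {"rows": [[[-0.0035,-0.041,-0.017],[0,0,7],-0.2],[[-0.009,-0.0405,-0.017],[0,0,7],-0.2],[[-0.014,-0.039,-0.017],[0,0,7],-0.2],[[-0.0185,-0.037,-0.017],[0,0,7],-0.2],[[-0.023,-0.0345,-0.017],[0,0,7],-0.2]]}}

```text
time: 11.42
position: [0.4752, -0.1209, 0.2971]
tcp_rot: [0.705, 0.709, -0.002, -0.003]
force: [0.3, -0.5, -0.4]
gripper_width: 0.0342
```

```bash
cat > m4.py <<'E'
from h import *
import sys
np.set_printoptions(precision=4,suppress=True)
exec(open('m2.py').read().split("for nm in")[0].replace('from h import *',''))
C=np.array([.5215,.1724]); ex=np.array([.8064,.5914]); ey=np.array([-.5914,.8064])
for nm in('top','scene'):
    ds=[grab(nm) for _ in range(4)]; d=ds[0]
    d['frame']=np.mean([x['frame'] for x in ds],0).astype(np.uint8); d['depth']=np.median([x['depth'] for x in ds],0)
    np.savez('wing_'+nm,**d)
    save(d,sys.argv[1]+nm,(205,170,285,240) if nm=='top' else (225,205,305,285),8)
    P=hmap(d); Lx=(P[...,:2]-C)@ex; Ly=(P[...,:2]-C)@ey; hsv=cv2.cvtColor(d['frame'],cv2.COLOR_RGB2HSV)
    m=(Lx>-.09)&(Lx<.01)&(abs(Ly)<.05)&(P[...,2]>.15)&(P[...,2]<.25)
    print(nm,m.sum())
    for (v,u) in np.argwhere(m): print(u,v,(Lx[v,u]*1e3).round(),(Ly[v,u]*1e3).round(),(P[v,u,2]*1e3).round(),d['frame'][v,u])
E
python3 m4.py w1 > w1.txt; wc w1.txt; head -130 w1.txt
```

```text
360  2900 13217 w1.txt
top 130
241 210 -11.0 -18.0 174.0 [56 96 72]
242 210 -13.0 -21.0 173.0 [44 69 54]
243 210 -14.0 -23.0 171.0 [53 90 67]
238 211 -3.0 -5.0 150.0 [52 88 64]
239 211 -5.0 -8.0 150.0 [50 88 63]
240 211 -7.0 -11.0 151.0 [39 71 51]
241 211 -15.0 -17.0 184.0 [27 36 32]
242 211 -17.0 -20.0 184.0 [17  9 15]
243 211 -19.0 -23.0 184.0 [17  9 13]
237 212 -4.0 -1.0 151.0 [45 78 57]
238 212 -7.0 -4.0 157.0 [ 59 115  79]
239 212 -9.0 -7.0 155.0 [ 77 156 108]
240 212 -14.0 -11.0 171.0 [ 59 117  80]
241 212 -19.0 -16.0 191.0 [24 25 23]
242 212 -21.0 -19.0 191.0 [22 15 22]
243 212 -23.0 -22.0 192.0 [18 12 19]
244 212 -24.0 -23.0 186.0 [25 37 29]
236 213 -5.0 3.0 155.0 [51 98 69]
237 213 -8.0 0.0 157.0 [ 65 135  93]
238 213 -10.0 -2.0 158.0 [ 73 154 105]
239 213 -12.0 -5.0 157.0 [132 183 150]
240 213 -17.0 -10.0 175.0 [116 140 124]
241 213 -22.0 -15.0 193.0 [32 26 28]
242 213 -24.0 -17.0 193.0 [130 130 127]
243 213 -26.0 -20.0 195.0 [128 126 124]
244 213 -28.0 -22.0 192.0 [57 50 53]
235 214 -6.0 8.0 156.0 [ 59 110  79]
236 214 -9.0 5.0 160.0 [ 62 124  86]
237 214 -10.0 2.0 157.0 [
[... 2969 characters left out ...]
0 [144 144 141]
239 224 -45.0 14.0 181.0 [24 23 23]
240 224 -47.0 11.0 183.0 [41 38 38]
241 224 -49.0 8.0 182.0 [34 31 34]
242 224 -50.0 6.0 176.0 [50 50 47]
238 225 -45.0 18.0 178.0 [146 150 145]
239 225 -47.0 15.0 181.0 [20 19 19]
240 225 -50.0 13.0 183.0 [39 40 39]
241 225 -51.0 11.0 179.0 [23 19 22]
238 226 -48.0 20.0 180.0 [31 32 30]
239 226 -50.0 17.0 182.0 [27 25 24]
240 226 -51.0 15.0 177.0 [32 28 32]
241 226 -53.0 13.0 176.0 [16 15 19]
238 227 -50.0 22.0 181.0 [55 54 50]
239 227 -52.0 20.0 178.0 [27 27 28]
240 227 -54.0 17.0 179.0 [26 25 27]
241 227 -56.0 15.0 178.0 [39 39 39]
238 228 -53.0 24.0 179.0 [80 82 78]
239 228 -55.0 21.0 180.0 [38 37 39]
240 228 -57.0 19.0 180.0 [ 9  6 13]
```

View pics/w1top.png

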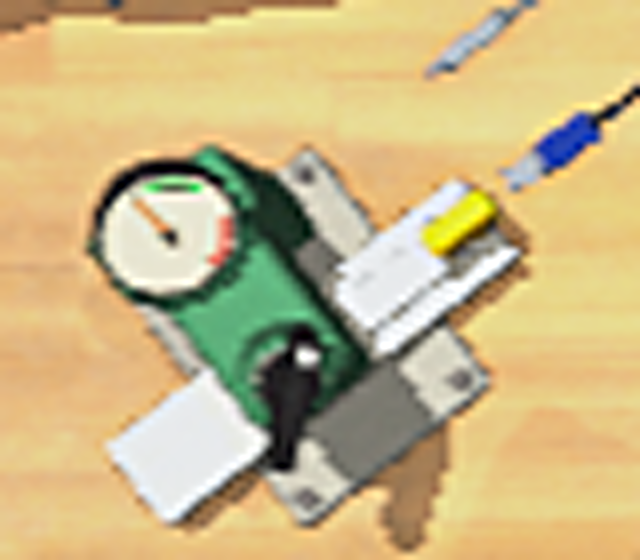

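View pics/w1scene.png

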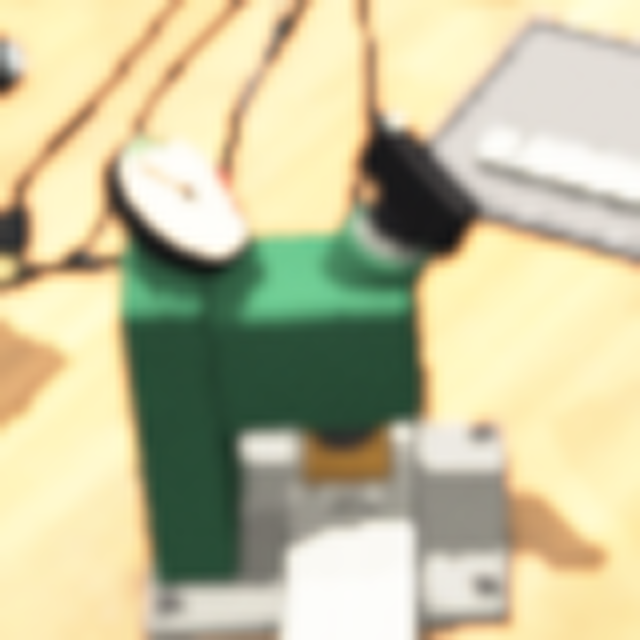

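```bash
cat > m5.py <<'E'
from h import *
np.set_printoptions(precision=4,suppress=True)
C=np.array([.5215,.1724]); ex=np.array([.8064,.5914,0]); ey=np.array([-.5914,.8064,0]); ez=np.array([0,0,1.])
s,c=np.sin(.45),np.cos(.45); ax=-s*ex+c*ez; bx=c*ex+s*ez
C3=np.array([*C,0])
def loc(p): p=p-C3; return np.array([p@ex,p@ey,p[2]])*1e3
d=dict(np.load('wing_top.npz'))
hsv=cv2.cvtColor(d['frame'],cv2.COLOR_RGB2HSV)
pts=[]
for l in open('w1.txt').read().split('scene')[0].splitlines()[1:]:
    t=l.replace('[',' ').replace(']',' ').split(); pts.append([float(x) for x in t])
pts=np.array(pts)
off=-s*pts[:,2]+c*pts[:,4]
rgb=pts[:,5:8]; good=(off>178)&(pts[:,4]>175)
print(np.percentile(off[good],[10,25,50,75,90]),good.sum())
for o0 in (184,187,190):
    pass
o0=np.median(off[good])/1e3
uv=[]
for row in pts[good]:
    o,dv=ray(d,row[0],row[1]); t=(o0-(o-C3)@ax)/(dv@ax); p=o+dv*t-C3; uv.append([p@bx*1e3,p@ey*1e3])
uv=np.array(uv,np.float32); rc=cv2.minAreaRect(uv); print('plane off',o0,rc, uv.mean(0)); w,V=np.linalg.eigh(np.cov(uv.T)); print(np.degrees(np.arctan2(V[1,1],V[0,1])))
# axis: passes (xb = const, ey=0)
hm=cv2.inRange(hsv,(22,150,100),(35,255,255)); hm[:185]=0;hm[215:]=0;hm[:,:250]=0;hm[:,275:]=0
q=np.argwhere(hm>0)[:,::-1]; A=np.array([loc(onz(d,*p,.07))[:2] for p in q],np.float32); print('handle',len(q),A.mean(0),cv2.minAreaRect(A))
E
python3 m5.py; grep -A400 scene w1.txt | head -5
```

```text
[181.3449 182.6764 183.8401 184.7902 185.4083] 66
plane off 0.18384014261796439 ((45.346954345703125, 0.22652244567871094), (11.921688079833984, 56.035526275634766), 39.8380241394043) [45.3432  0.3466]
130.1353738704735
handle 38 [ -2.0854 -90.9126] ((-1.9985356330871582, -90.79938507080078), (13.40285587310791, 33.0181770324707), 1.0395731925964355)
scene 228
272 219 -23.0 -18.0 192.0 [152 129 108]
273 219 -26.0 -19.0 191.0 [222 204 177]
271 220 -20.0 -15.0 191.0 [135 101  74]
272 220 -23.0 -12.0 193.0 [103  96  86]
```

```bash
cat >> h.py <<'E'
C3=np.array([.5215,.1724,0]); ex=np.array([.8064,.5914,0]); ey=np.array([-.5914,.8064,0]); ez=np.array([0,0,1.])
s45,c45=np.sin(.45),np.cos(.45); ax=-s45*ex+c45*ez; bx=c45*ex+s45*ez
W=C3+ex*-.0397+ez*.1863   # wing top centre
def wrot(phi):
    f=np.radians(phi); x=np.cos(f)*bx+np.sin(f)*ey; z=-ax
    return R.from_matrix(np.stack([x,np.cross(z,x),z],1))
def state():
    o=r.get_obs(); p=o['position']; M=R.from_quat(o['tcp_rot']).as_matrix(); e=p-W
    x=M[:,0]
    print('t',o['time'],'pos',p.round(4),'rel wing b,y,ax mm',(np.array([e@bx,e@ey,e@ax])*1e3).round(1),'phi',np.degrees(np.arctan2(x@ey,x@bx)).round(1),'lean err deg',np.degrees(np.arccos(min(1,-M[:,2]@ax))).round(2),'j',np.round(o['joint_pos'],2),'F',o['force'].round(1),'T',o['torque'].round(2),'w',round(o['gripper_width'],4))
    return o
E
python3 - <<'E'
from h import *
print(W, W+ax*.08)
state()
plan(W+ax*.08,wrot(130),mm=40,deg=8.5)
E
```

```text
[0.48948592 0.14892142 0.1863    ] [0.46142542 0.12834233 0.25833577]
t 11.825 pos [ 0.4772 -0.1201  0.2965] rel wing b,y,ax mm [-104.3 -209.7  172.8] phi 57.1 lean err deg 26.01 j [-0.38  0.24  1.78 -0.    1.13 -0.39] F [-0.4 -0.8  1.2] T [0.01 0.01 0.02] w 0.034
10 rows; total dist 0.2518551268801084 rot [-27.94143879  -1.35146082 -74.29609662]
[[0.0249, -0.0013, 0.0039], [-2.79, -0.14, -7.43]]
[[0.0248, 0.0018, 0.0038], [-2.79, -0.14, -7.43]]
[[0.0244, 0.0048, 0.0039], [-2.79, -0.14, -7.43]]
[[0.0236, 0.0077, 0.0042], [-2.79, -0.14, -7.43]]
[[0.0224, 0.0105, 0.0046], [-2.79, -0.14, -7.43]]
[[0.0209, 0.0131, 0.0051], [-2.79, -0.14, -7.43]]
[[0.0191, 0.0154, 0.0057], [-2.79, -0.14, -7.43]]
[[0.017, 0.0174, 0.0065], [-2.79, -0.14, -7.43]]
[[0.0146, 0.0191, 0.0073], [-2.79, -0.14, -7.43]]
[[0.0121, 0.0205, 0.0083], [-2.79, -0.14, -7.43]]
```

Request:
{"op": "apply_moves", "data": {"rows": [[[0.025,-0.0013,0.003],[-2.8,-0.14,-7.4],0.0],[[0.025,0.002,0.003],[-2.8,-0.14,-7.4],0.0],[[0.0244,0.005,0.003],[-2.8,-0.14,-7.4],0.0],[[0.0236,0.0077,0.003],[-2.8,-0.14,-7.4],0.0],[[0.0224,0.0105,0.0045],[-2.8,-0.14,-7.4],0.0],[[0.021,0.013,0.005],[-2.8,-0.14,-7.4],0.0],[[0.019,0.0154,0.0055],[-2.8,-0.14,-7.4],0.0],[[0.017,0.0174,0.0065],[-2.8,-0.14,-7.4],0.0],[[0.0146,0.019,0.007],[-2.8,-0.14,-7.4],0.0],[[0.012,0.0205,0.008],[-2.8,-0.14,-7.4],0.0]]}}

```text
time: 13.08
position: [0.4574, 0.1411, 0.2567]
tcp_rot: [0.092, 0.97, 0.157, 0.163]
force: [0.8, 0.1, 0.6]
gripper_width: 0.0428
```

Run:
```python
from h import *
state()
plan(W+ax*.06,wrot(130.0),mm=15,deg=8.5)
for n,c,s in(('scene',(220,150,360,290),5),('top',(200,150,320,260),6.5)):
  d=grab(n); save(d,'s9'+n,c,s)
```

```text
t 13.075 pos [0.4574 0.1411 0.2567] rel wing b,y,ax mm [ 3.2 12.7 76.6] phi 132.7 lean err deg 1.07 j [ 0.01  0.13  2.12  0.52  0.58 -1.76] F [0.8 0.1 0.6] T [-0.17  0.14 -0.02] w 0.0428
2 rows; total dist 0.021134309487985718 rot [ 0.96851183 -0.48631968  2.66265523]
[[-0.0037, -0.0056, 0.0082], [0.48, -0.24, 1.33]]
[[-0.0037, -0.0054, 0.0082], [0.48, -0.24, 1.33]]
```

View pics/s9scene.png

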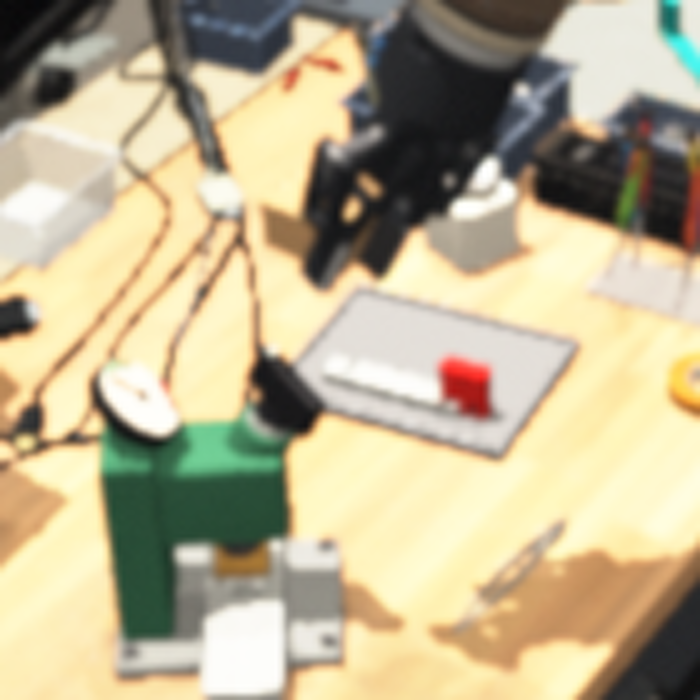

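View pics/s9top.png

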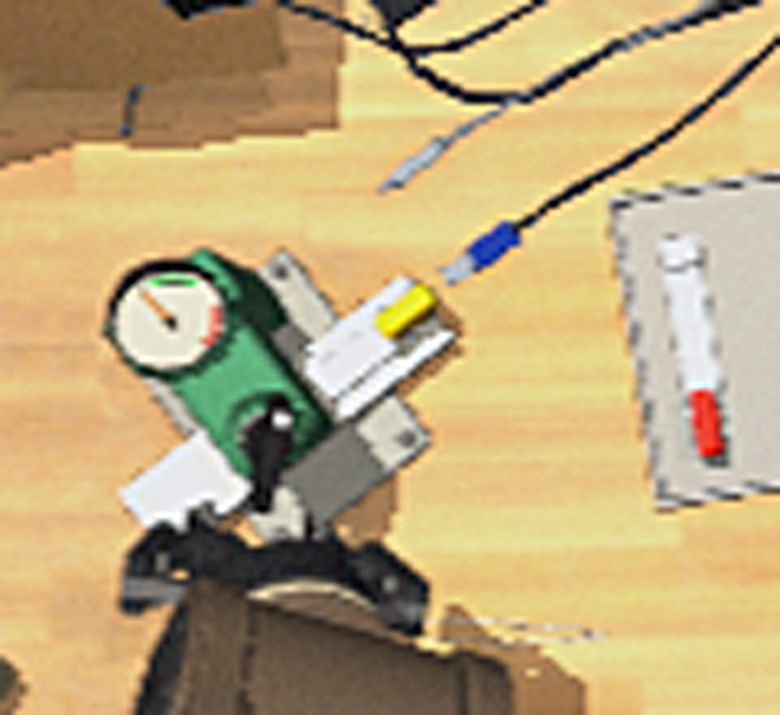

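Request:
{"op": "apply_moves", "data": {"rows": [[[-0.004,-0.0065,0.003],[0.5,-0.25,1.3],0.0],[[-0.004,-0.0065,0.003],[0.5,-0.25,1.3],0.0],[[0,0,0],[0,0,0],0.0]]}}

```text
time: 13.55
position: [0.4658, 0.1272, 0.248]
tcp_rot: [0.121, 0.968, 0.151, 0.161]
force: [-0.3, -0.1, 0.0]
gripper_width: 0.0427
```

Run:
```python
from h import *
state()
plan(W+ax*.0,wrot(130.0),mm=15,deg=8.5)
```

```text
t 13.55 pos [0.4658 0.1272 0.248 ] rel wing b,y,ax mm [-1.9 -3.5 69.5] phi 129.5 lean err deg 0.23 j [-0.01  0.15  2.12  0.5   0.56 -1.72] F [-0.3 -0.1  0. ] T [-0.12  0.23  0.06] w 0.0427
5 rows; total dist 0.0696108238589347 rot [-0.26190384 -0.0857639  -0.50011342]
[[0.0003, 0.0008, 0.0139], [-0.05, -0.02, -0.1]]
[[0.0003, 0.0008, 0.0139], [-0.05, -0.02, -0.1]]
[[0.0003, 0.0008, 0.0139], [-0.05, -0.02, -0.1]]
[[0.0003, 0.0008, 0.0139], [-0.05, -0.02, -0.1]]
[[0.0003, 0.0008, 0.0139], [-0.05, -0.02, -0.1]]
```

Request:
{"op": "apply_moves", "data": {"rows": [[[0.0004,0.001,0.014],[0,0,-0.3],0.0],[[0.0003,0.001,0.014],[0,0,-0.1],0.0],[[0.0003,0.001,0.014],[0,0,-0.1],0.0],[[0,0,0.01],[0,0,0],0.0],[[0,0,0],[0,0,0],0.0]]}}

```text
time: 14.18
position: [0.4849, 0.1442, 0.1977]
tcp_rot: [0.117, 0.968, 0.15, 0.161]
force: [0.7, -0.0, 0.3]
gripper_width: 0.0427
```

Run:
```python
from h import *
state()
plan(W-ax*.024,wrot(130.0),mm=15,deg=8.5)
for n,c,s in(('scene',(240,190,320,270),8),('top',(200,170,280,250),8)):
  d=grab(n); save(d,'s10'+n,c,s)
```

```text
t 14.175 pos [0.4849 0.1442 0.1977] rel wing b,y,ax mm [-0.9 -1.1 13.1] phi 129.9 lean err deg 0.33 j [ 0.03  0.27  2.14  0.62  0.43 -1.82] F [ 0.7 -0.   0.3] T [-0.13  0.16 -0.01] w 0.0427
3 rows; total dist 0.03713674538179528 rot [-0.32940417 -0.14414041 -0.06297679]
[[0.0001, 0.0005, 0.0124], [-0.11, -0.05, -0.02]]
[[0.0001, 0.0005, 0.0124], [-0.11, -0.05, -0.02]]
[[0.0001, 0.0005, 0.0124], [-0.11, -0.05, -0.02]]
```

View pics/s10scene.png

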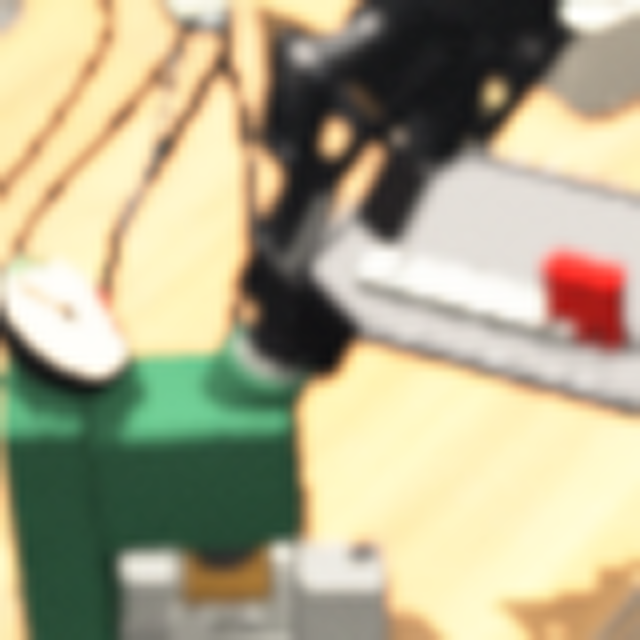

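View pics/s10top.png

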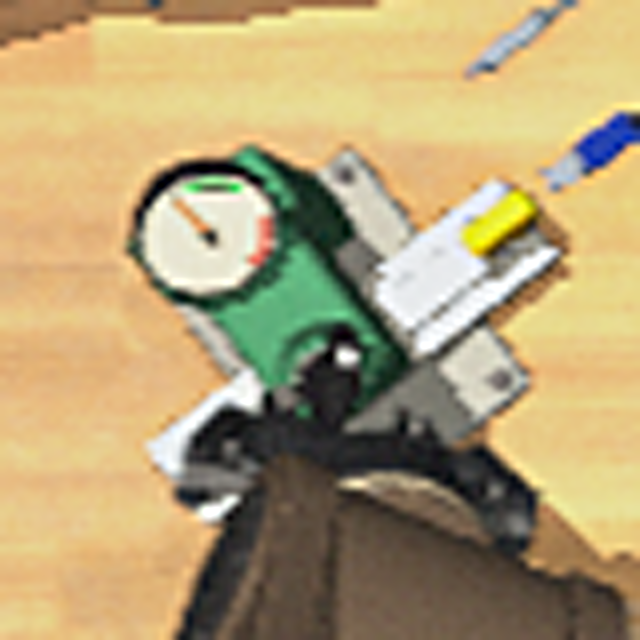

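Request:
{"op": "apply_moves", "data": {"rows": [[[0.0002,0.0006,0.0125],[-0.2,-0.1,0],0.0],[[0.0001,0.0006,0.0125],[-0.1,0,0],0.0],[[0,0.0003,0.009],[0,0,0],0.0],[[0,0,0.0],[0,0,0],0.0]]}}

```text
time: 14.78
position: [0.4977, 0.1542, 0.1694]
tcp_rot: [0.117, 0.967, 0.153, 0.165]
force: [-0.3, -0.1, -0.5]
gripper_width: 0.0428
```

Run:
```python
from h import *
state()
plan(W-ax*.024,wrot(130.0),mm=15,deg=8.5)
```

```text
t 14.775 pos [0.4977 0.1542 0.1694] rel wing b,y,ax mm [  1.4  -0.6 -19.4] phi 130.0 lean err deg 0.18 j [ 0.06  0.34  2.15  0.74  0.36 -1.94] F [-0.3 -0.1 -0.5] T [-0.09  0.18 -0.04] w 0.0428
1 rows; total dist 0.0048335976051088496 rot [ 0.06217725  0.22366935 -0.02326188]
[[0.0014, -0.0007, 0.0046], [0.06, 0.22, -0.02]]
```

Close, then check.

Request:
{"op": "apply_moves", "data": {"rows": [[[0.0014,-0.0007,0.004],[0,0.2,0],0.0],[[0,0,0],[0,0,0],-1],[[0,0,0],[0,0,0],-1],[[0,0,0],[0,0,0],-1],[[0,0,0],[0,0,0],-1],[[0,0,0],[0,0,0],-1]]}}

```text
time: 15.52
position: [0.4975, 0.1542, 0.1659]
tcp_rot: [0.117, 0.968, 0.153, 0.164]
force: [0.6, 0.3, -2.9]
gripper_width: 0.0106
```

Run:
```python
from h import *
state()
```

```text
t 15.525 pos [0.4975 0.1542 0.1659] rel wing b,y,ax mm [ -0.2  -0.5 -22.6] phi 130.0 lean err deg 0.0 j [ 0.06  0.34  2.15  0.76  0.35 -1.95] F [ 0.6  0.3 -2.9] T [-0.15  0.13 -0.05] w 0.0106
```

Request:
{"op": "apply_moves", "data": {"rows": [[[0,0,0],[0,0,8],-1],[[0,0,0],[0,0,8],-1],[[0,0,0],[0,0,8],-1],[[0,0,0],[0,0,8],-1],[[0,0,0],[0,0,8],-1]]}}

```text
time: 16.15
position: [0.4973, 0.1537, 0.1656]
tcp_rot: [0.45, 0.865, 0.2, 0.1]
force: [0.7, -1.3, -2.1]
gripper_width: 0.0109
```

```bash
cat > look.py <<'E'
from h import *
import sys
state()
a=[]
for n,c in(('scene',(230,190,290,270)),('top',(205,170,265,250))):
  d=grab(n); im=d['frame'][c[1]:c[3],c[0]:c[2]]; a.append(cv2.resize(im,None,fx=6.6,fy=6.6,interpolation=cv2.INTER_CUBIC))
cv2.imwrite('pics/'+sys.argv[1]+'.png',np.hstack(a)[:,:,::-1])
E
python3 look.py a1
```

```text
t 16.15 pos [0.4973 0.1537 0.1656] rel wing b,y,ax mm [ -0.8  -0.8 -22.6] phi 88.8 lean err deg 0.0 j [ 0.05  0.34  2.15  0.76  0.35 -1.23] F [ 0.7 -1.3 -2.1] T [-0.38  0.18 -0.01] w 0.0109
```

View pics/a1.png

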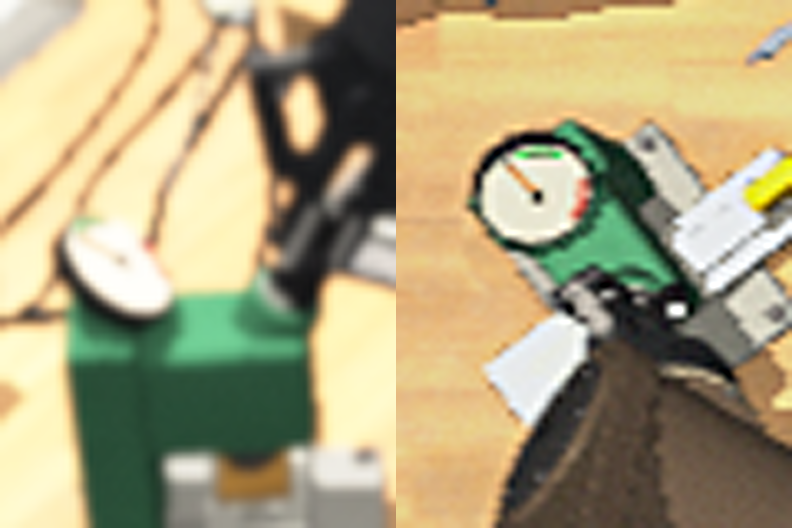

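Request:
{"op": "apply_moves", "data": {"rows": [[[0,0,0],[0,0,8],-1],[[0,0,0],[0,0,8],-1],[[0,0,0],[0,0,8],-1]]}}

```text
time: 16.62
position: [0.4969, 0.1535, 0.1654]
tcp_rot: [0.619, 0.753, 0.216, 0.056]
force: [0.7, -1.3, -1.1]
gripper_width: 0.0108
```

```bash
python3 look.py a2
```

```text
t 16.625 pos [0.4969 0.1535 0.1654] rel wing b,y,ax mm [ -1.3  -0.7 -22.6] phi 65.0 lean err deg 0.0 j [ 0.05  0.34  2.15  0.75  0.35 -0.82] F [ 0.7 -1.3 -1.1] T [-0.4   0.21 -0.03] w 0.0108
```

View pics/a2.png

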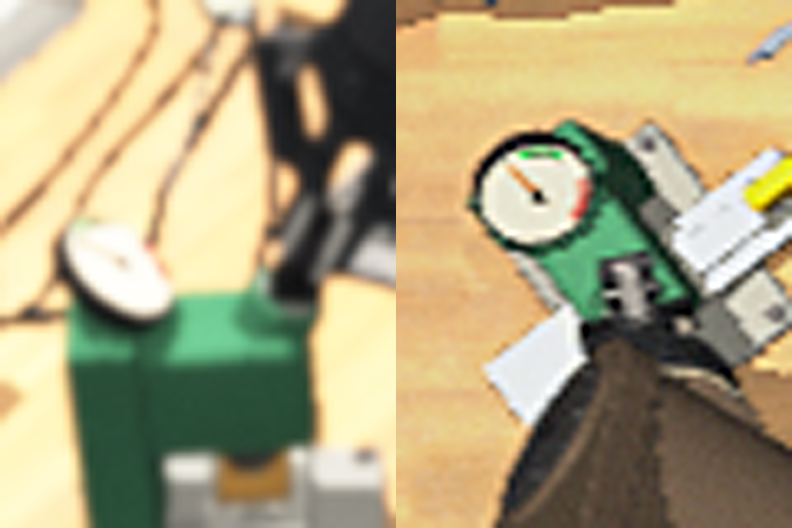

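```bash
cat > needle.py <<'E'
from h import *
def needle():
    ds=[grab('top') for _ in range(2)]; F=np.mean([x['frame'] for x in ds],0).astype(np.float32)
    S=cv2.resize(F[180:212,212:242],None,fx=8,fy=8,interpolation=cv2.INTER_CUBIC).clip(0,255).astype(np.uint8)
    hsv=cv2.cvtColor(S,cv2.COLOR_RGB2HSV)
    m=cv2.inRange(hsv,(6,70,120),(22,255,255))
    gm=cv2.inRange(hsv,(45,120,120),(75,255,255)); 
    # white face
    w=cv2.inRange(hsv,(0,0,190),(179,70,255)); n,l,st,c=cv2.connectedComponentsWithStats(w); i=1+st[1:,4].argmax()
    hull=cv2.convexHull(np.argwhere(l==i)[:,::-1].astype(np.int32)); mm=np.zeros_like(m); cv2.fillConvexPoly(mm,hull,255)
    E=cv2.fitEllipse(hull)
    n,l,st,c=cv2.connectedComponentsWithStats(m&mm); 
    out=[]
    for k in range(1,n):
        if st[k,4]>60:
            p=np.argwhere(l==k)[:,::-1].astype(float); mu=p.mean(0); wv,V=np.linalg.eigh(np.cov(p.T)); v=V[:,1]
            if v@(mu-np.array(E[0]))<0: v=-v
            out.append((st[k,4],mu.round(1),round(float(np.degrees(np.arctan2(v[0],-v[1]))),1)))
    return E,out
if __name__=='__main__':
    E,o=needle(); print('dial',np.round(E[0],1),np.round(E[1],1)); print(o)
E
python3 needle.py
```

```text
dial [113.3 154.3] [113.6 131.8]
[(np.int32(545), array([ 96.7, 137.2]), -48.0), (np.int32(310), array([163.9, 158.9]), 14.1)]
```

Request:
{"op": "apply_moves", "data": {"rows": [[[0,0.001,0],[0,0,8],-1],[[0,0.001,0],[0,0,8],-1]]}}

```text
time: 17.08
position: [0.4967, 0.1535, 0.1653]
tcp_rot: [0.715, 0.663, 0.22, 0.025]
force: [-6.4, -4.4, 0.2]
gripper_width: 0.0108
```

```bash
python3 needle.py; python3 -c "
from h import *
state()"
```

```text
dial [113.4 154.6] [113.1 132.2]
[(np.int32(536), array([ 96.6, 137.2]), -48.4), (np.int32(295), array([163.7, 159.2]), 12.8)]
t 17.175 pos [0.4967 0.1535 0.1653] rel wing b,y,ax mm [ -1.5  -0.6 -22.6] phi 49.5 lean err deg 0.1 j [ 0.05  0.34  2.15  0.75  0.36 -0.54] F [-6.2 -4.4 -0.6] T [-0.81  1.   -0.08] w 0.0108
```

Request:
{"op": "apply_moves", "data": {"rows": [[[0,0,0],[0,0,8],-1],[[0,0,0],[0,0,8],-1]]}}

```text
time: 17.42
position: [0.4964, 0.1535, 0.1652]
tcp_rot: [0.799, 0.558, 0.221, -0.005]
force: [-0.3, -0.2, -2.4]
gripper_width: 0.0105
```

```bash
python3 needle.py; python3 -c "
from h import *
state()"
```

```text
dial [113.7 154.9] [113.1 130.6]
[(np.int32(492), array([ 99.5, 139.9]), -50.0), (np.int32(286), array([164.4, 161.5]), 15.3)]
t 17.525 pos [0.4964 0.1535 0.1652] rel wing b,y,ax mm [ -1.8  -0.4 -22.6] phi 33.7 lean err deg 0.14 j [ 0.05  0.34  2.15  0.75  0.36 -0.26] F [-1.7 -1.9 -2. ] T [-0.32  0.3  -0.11] w 0.011
```

Request:
{"op": "apply_moves", "data": {"rows": [[[0,0,0],[0,0,8],-1],[[0,0,0],[0,0,8],-1]]}}

```text
time: 17.77
position: [0.4961, 0.1536, 0.1651]
tcp_rot: [0.868, 0.445, 0.218, -0.035]
force: [-0.7, -0.3, -1.9]
gripper_width: 0.0102
```

```bash
python3 needle.py; python3 look.py a3
```

```text
dial [114.4 154.7] [113.6 131.8]
[(np.int32(482), array([ 99.5, 140.1]), -49.4), (np.int32(330), array([165.2, 162.3]), 15.0)]
t 17.875 pos [0.4961 0.1536 0.1651] rel wing b,y,ax mm [ -1.9  -0.2 -22.6] phi 18.1 lean err deg 0.18 j [0.05 0.34 2.15 0.75 0.36 0.01] F [-1.6  0.2 -1.8] T [-0.38  0.32 -0.14] w 0.0106
```

View pics/a3.png

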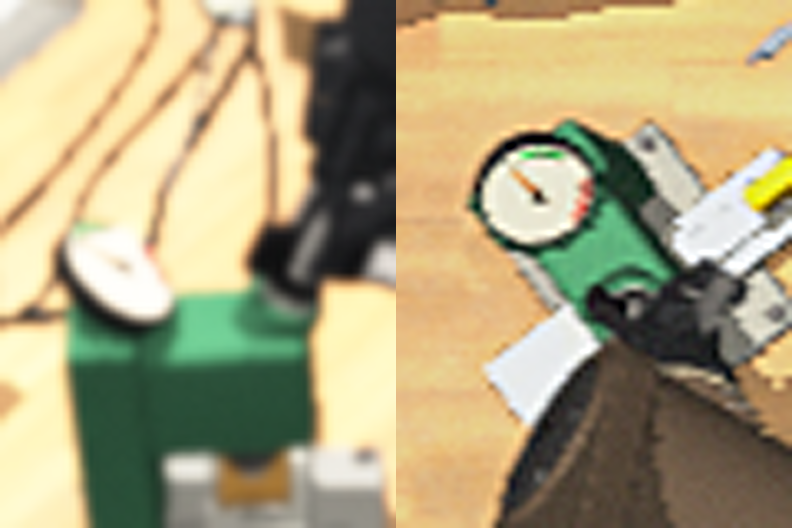

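Request:
{"op": "apply_moves", "data": {"rows": [[[0,0,0],[0,0,8],-1],[[0,0,0],[0,0,8],-1]]}}

```text
time: 18.23
position: [0.4959, 0.1538, 0.1651]
tcp_rot: [0.92, 0.324, 0.211, -0.065]
force: [-0.6, -0.1, -2.3]
gripper_width: 0.0111
```

```bash
python3 needle.py; python3 -c "
from h import *
state()"
```

```text
dial [114.8 154.9] [113.  132.7]
[(np.int32(509), array([102.4, 136. ]), -37.8), (np.int32(313), array([165.6, 161.6]), 15.6)]
t 18.325 pos [0.496  0.1537 0.1651] rel wing b,y,ax mm [ -2.    0.1 -22.6] phi 2.6 lean err deg 0.2 j [0.05 0.34 2.15 0.75 0.36 0.28] F [-1.5  0.2 -1.1] T [-0.23  0.33 -0.08] w 0.0109
```

Request:
{"op": "apply_moves", "data": {"rows": [[[0,0,0],[0,0,6],-1],[[0,0,0],[0,0,6],-1],[[0,0,0],[0,0,0],-1]]}}

```text
time: 18.7
position: [0.4958, 0.1539, 0.1651]
tcp_rot: [0.947, 0.234, 0.204, -0.085]
force: [-1.0, -1.0, -1.7]
gripper_width: 0.0105
```

```bash
python3 needle.py; python3 look.py a4
```

```text
dial [115.  154.9] [112.7 132.7]
[(np.int32(499), array([110.3, 133.6]), -18.4), (np.int32(307), array([166.2, 161.3]), 15.3)]
t 18.8 pos [0.4958 0.1539 0.1651] rel wing b,y,ax mm [ -2.    0.3 -22.6] phi -8.5 lean err deg 0.22 j [0.05 0.34 2.15 0.75 0.36 0.47] F [-1.4  1.5 -2.2] T [-0.31  0.24  0.05] w 0.0105
```

View pics/a4.png

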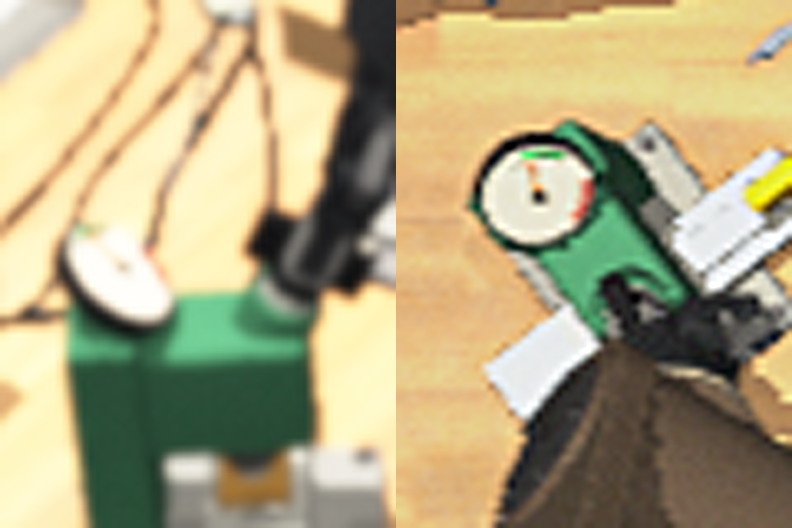

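Request:
{"op": "apply_moves", "data": {"rows": [[[0,0,0],[0,0,5],-1],[[0,0,0],[0,0,4],-1],[[0,0,0],[0,0,0],-1]]}}

```text
time: 19.27
position: [0.4957, 0.154, 0.1651]
tcp_rot: [0.962, 0.16, 0.197, -0.101]
force: [-1.2, -0.1, -1.1]
gripper_width: 0.0105
```

```bash
python3 needle.py; python3 look.py a5
```

```text
dial [115. 155.] [112.2 132.4]
[(np.int32(504), array([118.8, 132.6]), -0.4), (np.int32(277), array([165.9, 160.6]), 16.7)]
t 19.375 pos [0.4957 0.154  0.1651] rel wing b,y,ax mm [ -2.    0.4 -22.6] phi -17.4 lean err deg 0.24 j [0.06 0.34 2.15 0.74 0.36 0.63] F [-1.4  0.7 -1.4] T [-0.29  0.28 -0.05] w 0.0104
```

View pics/a5.png

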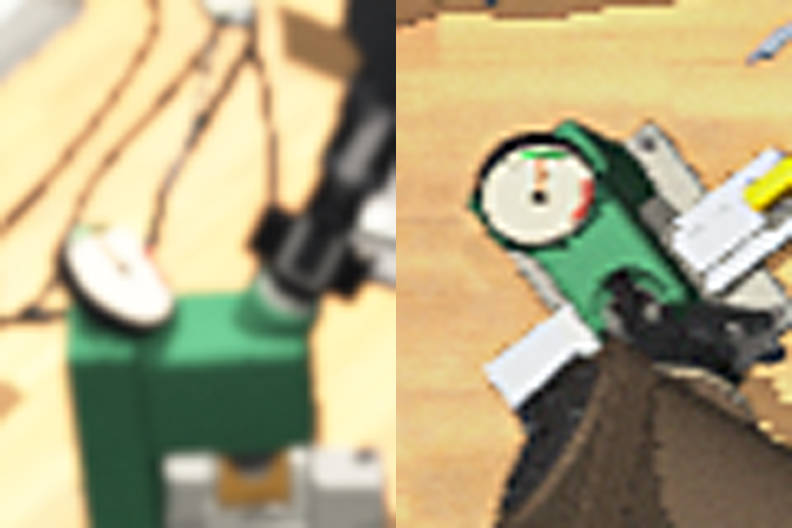

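Request:
{"op": "apply_moves", "data": {"rows": [[[0,0,0],[0,0,0],0],[[0,0,0],[0,0,0],0],[[0,0,0],[0,0,0],0],[[0,0,-0.015],[0,0,0],0],[[0,0,-0.03],[0,0,0],0],[[0,0,-0.04],[0,0,0],0],[[0,0,-0.04],[0,0,0],0]]}}

```text
time: 20.35
position: [0.4519, 0.1212, 0.2791]
tcp_rot: [0.962, 0.16, 0.195, -0.1]
force: [-0.3, 0.2, 1.4]
gripper_width: 0.0426
```

```bash
python3 needle.py; python3 look.py a6
python3 - <<'E'
from h import *
plan([.55,-.02,.25],down(126.25),mm=45,deg=9)
d=grab('top')
hsv=cv2.cvtColor(d['frame'],cv2.COLOR_RGB2HSV)
hm=cv2.inRange(hsv,(22,150,100),(35,255,255)); hm[:185]=0;hm[215:]=0;hm[:,:250]=0;hm[:,275:]=0
q=np.argwhere(hm>0)[:,::-1]
A=np.array([[(onz(d,*p,.07)-C3)@ex*1e3,(onz(d,*p,.07)-C3)@ey*1e3] for p in q],np.float32); print('handle',len(q),A.mean(0),cv2.minAreaRect(A))
E
```

```text
dial [115.1 155. ] [112.2 132.4]
[(np.int32(519), array([118.8, 132.7]), -0.2), (np.int32(282), array([165.6, 161.5]), 16.5)]
t 20.45 pos [0.4526 0.121  0.2815] rel wing b,y,ax mm [ -0.3  -0.7 105.8] phi -17.3 lean err deg 0.0 j [-0.03  0.08  2.09  0.45  0.65  0.89] F [ 1.6 -0.3 -0.2] T [-0.09  0.16 -0.02] w 0.0427
13 rows; total dist 0.17415873606410523 rot [  17.36121189  -23.88899969 -105.33059831]
[[0.0027, 0.013, 0.0018], [1.34, -1.84, -8.1]]
[[0.0009, 0.0133, 0.0014], [1.34, -1.84, -8.1]]
[[-0.0009, 0.0133, 0.0011], [1.34, -1.84, -8.1]]
[[-0.0028, 0.0131, 0.0009], [1.34, -1.84, -8.1]]
[[-0.0046, 0.0126, 0.0007], [1.34, -1.84, -8.1]]
[[-0.0063, 0.0118, 0.0006], [1.34, -1.84, -8.1]]
[[-0.0079, 0.0108, 0.0005], [1.34, -1.84, -8.1]]
[[-0.0093, 0.0096, 0.0006], [1.34, -1.84, -8.1]]
[[-0.0105, 0.0082, 0.0007], [1.34, -1.84, -8.1]]
[[-0.0116, 0.0067, 0.0009], [1.34, -1.84, -8.1]]
[[-0.0124, 0.005, 0.0011], [1.34, -1.84, -8.1]]
[[-0.0129, 0.0033, 0.0014], [1.34, -1.84, -8.1]]
[[-0.0132, 0.0014, 0.0018], [1.34, -1.84, -8.1]]
handle 36 [ -2.454944 -90.48247 ] ((-2.122807025909424, -90.82461547851562), (33.12687683105469, 12.865789413452148), 89.1999282836914)
```

View pics/a6.png

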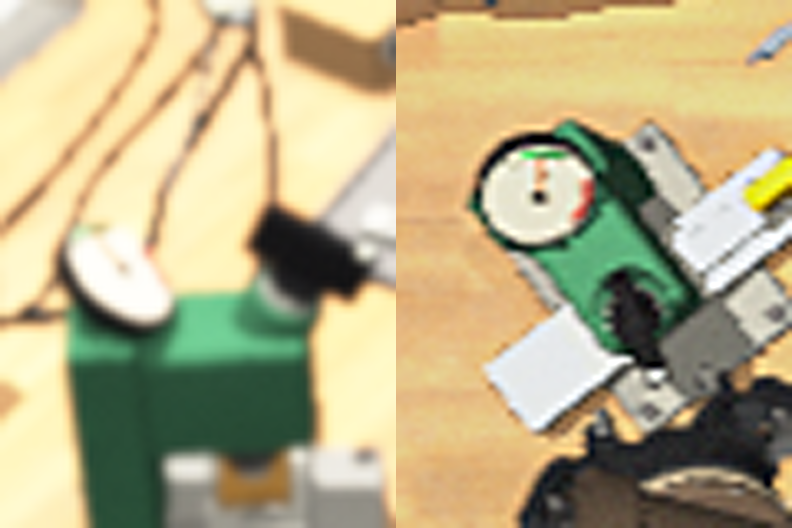

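Request:
{"op": "apply_moves", "data": {"rows": [[[0.0027,0.013,0.0018],[1.34,-1.84,-8.1],0],[[0.001,0.0133,0.0014],[1.34,-1.84,-8.1],0],[[-0.001,0.0133,0.001],[1.34,-1.84,-8.1],0],[[-0.003,0.013,0.001],[1.34,-1.84,-8.1],0],[[-0.0046,0.0126,0.0007],[1.34,-1.84,-8.1],0],[[-0.0063,0.012,0.0006],[1.34,-1.84,-8.1],0],[[-0.008,0.011,0.0005],[1.34,-1.84,-8.1],0],[[-0.0093,0.0096,0.0006],[1.34,-1.84,-8.1],0],[[-0.0105,0.008,0.0007],[1.34,-1.84,-8.1],0],[[-0.0116,0.0067,0.001],[1.34,-1.84,-8.1],0],[[-0.0124,0.005,0.001],[1.34,-1.84,-8.1],0],[[-0.013,0.0033,0.0014],[1.34,-1.84,-8.1],0],[[-0.013,0.0014,0.0018],[1.34,-1.84,-8.1],0]]}}

```text
time: 22.22
position: [0.5562, -0.0166, 0.2243]
tcp_rot: [0.421, 0.907, -0.01, -0.015]
force: [0.4, 0.1, 0.2]
gripper_width: 0.0427
```

Run:
```python
from h import *
o=r.get_obs();print(o['position'],o['joint_pos'])
plan([.5750,.0998,.16],down(126.25),mm=35,deg=9)
```

```text
[ 0.55622563 -0.01663445  0.2242536 ] [-0.14336007  0.41431538  1.7156657  -0.01311052  1.04638912 -0.83775478]
4 rows; total dist 0.13430555320545468 rot [-1.84349975 -0.99389772  3.92287616]
[[0.0189, 0.0229, 0.0157], [-0.46, -0.25, 0.98]]
[[0.0194, 0.0224, 0.0158], [-0.46, -0.25, 0.98]]
[[0.0198, 0.0219, 0.0159], [-0.46, -0.25, 0.98]]
[[0.0203, 0.0215, 0.016], [-0.46, -0.25, 0.98]]
```

Request:
{"op": "apply_moves", "data": {"rows": [[[0.019,0.023,0.01],[-0.46,-0.25,0.98],0],[[0.0194,0.0224,0.01],[-0.46,-0.25,0.98],0],[[0.02,0.022,0.016],[-0.46,-0.25,0.98],0],[[0.015,0.016,0.016],[-0.46,-0.25,0.98],0],[[0,0,0],[0,0,0],0]]}}

```text
time: 22.85
position: [0.5738, 0.0977, 0.1595]
tcp_rot: [0.451, 0.893, -0.002, -0.006]
force: [0.5, -0.7, 0.9]
gripper_width: 0.0426
```

Run:
```python
from h import *
o=r.get_obs();print(o['position'],o['joint_pos'])
plan([.5752,.0998,.0405],down(126.25),mm=25,deg=9)
```

```text
[0.57376354 0.09770078 0.15954203] [ 0.05399286  0.51572141  1.73682111  0.00346931  0.90143177 -0.58428392]
5 rows; total dist 0.11906920082038391 rot [-0.50761974 -0.51928253  0.19625946]
[[-0.0, 0.0007, 0.0238], [-0.1, -0.1, 0.04]]
[[-0.0, 0.0006, 0.0238], [-0.1, -0.1, 0.04]]
[[0.0, 0.0006, 0.0238], [-0.1, -0.1, 0.04]]
[[0.0001, 0.0006, 0.0238], [-0.1, -0.1, 0.04]]
[[0.0001, 0.0005, 0.0238], [-0.1, -0.1, 0.04]]
```

Request:
{"op": "apply_moves", "data": {"rows": [[[0,0.001,0.024],[-0.2,-0.2,0.1],0],[[0,0.001,0.024],[-0.1,-0.1,0.1],0],[[0,0.0005,0.023],[-0.1,-0.1,0],0],[[0,0,0.015],[-0.1,-0.1,0],0],[[0,0,0],[0,0,0],0]]}}

```text
time: 23.48
position: [0.5752, 0.0977, 0.0687]
tcp_rot: [0.451, 0.893, -0.001, -0.002]
force: [0.6, 0.2, 0.3]
gripper_width: 0.0427
```

Run:
```python
from h import *
o=r.get_obs();print(o['position'],o['force'])
plan([.5752,.0998,.0405],down(126.25),mm=25,deg=9)
```

```text
[0.57519105 0.097684   0.0686611 ] [0.64939872 0.1988892  0.29965317]
2 rows; total dist 0.028240487245617417 rot [-0.16758959 -0.1664589   0.13117006]
[[0.0008, 0.0007, 0.0141], [-0.08, -0.08, 0.07]]
[[0.0008, 0.0007, 0.0141], [-0.08, -0.08, 0.07]]
```

Request:
{"op": "apply_moves", "data": {"rows": [[[0.001,0.0008,0.014],[-0.1,-0.1,0.1],0],[[0.0008,0.0007,0.012],[-0.1,-0.1,0.1],0],[[0,0,0.002],[0,0,0],0]]}}

```text
time: 23.85
position: [0.576, 0.1, 0.0401]
tcp_rot: [0.453, 0.892, 0.001, 0.001]
force: [0.2, 0.4, -0.5]
gripper_width: 0.0432
```

Run:
```python
from h import *
o=r.get_obs();print(o['position'],o['force'])
plan([.5752,.0998,.0405],down(126.25),mm=25,deg=9)
```

```text
[0.57596491 0.10000955 0.04008742] [ 0.21041439  0.42688162 -0.47208065]
1 rows; total dist 0.0008939880314474622 rot [ 0.13883841  0.10400897 -0.08077911]
[[0.0003, -0.0007, -0.0004], [0.14, 0.1, -0.08]]
```

Request:
{"op": "apply_moves", "data": {"rows": [[[0.0003,-0.0007,-0.0004],[0.14,0.1,-0.08],-1],[[0,0,0],[0,0,0],-1],[[0,0,0],[0,0,0],-1],[[0,0,0],[0,0,0],-1],[[0,0,0],[0,0,0],-1]]}}

```text
time: 24.48
position: [0.5751, 0.0998, 0.041]
tcp_rot: [0.452, 0.892, -0.0, 0.0]
force: [-0.1, -0.4, -3.4]
gripper_width: 0.013
```

```bash
python3 needle.py; python3 -c "
from h import *
state()"
```

```text
dial [ 71.4 156.4] [42.1 80.7]
[]
t 24.575 pos [0.575  0.0998 0.041 ] rel wing b,y,ax mm [ -27.3  -90.2 -148.2] phi 90.1 lean err deg 25.81 j [ 0.06  0.68  1.82 -0.    0.64 -0.57] F [-0.2  0.3 -1.6] T [-0.1   0.04  0.12] w 0.0129
```

Request:
{"op": "apply_moves", "data": {"rows": [[[-0.006,0,0],[0,0,0],-1],[[-0.007,0,0],[0,0,0],-1]]}}

```text
time: 24.82
position: [0.5818, 0.0901, 0.0408]
tcp_rot: [0.452, 0.892, -0.0, -0.001]
force: [-4.7, 5.9, 0.9]
gripper_width: 0.0131
```

Run:
```python
from h import *
state(); plan([.575+.0532*.7,.0998-.0725*.7,.0412],down(126.25),mm=10)
```

```text
t 24.825 pos [0.5818 0.0901 0.0408] rel wing b,y,ax mm [ -27.6 -102.1 -148.2] phi 90.0 lean err deg 25.89 j [ 0.04  0.69  1.81  0.    0.65 -0.59] F [-4.7  5.9  0.9] T [0.92 0.57 0.02] w 0.0131
6 rows; total dist 0.05106148267485089 rot [-0.1108652  -0.13076085  0.06220355]
[[-0.0085, 0.0, -0.0001], [-0.02, -0.02, 0.01]]
[[-0.0085, 0.0, -0.0001], [-0.02, -0.02, 0.01]]
[[-0.0085, 0.0, -0.0001], [-0.02, -0.02, 0.01]]
[[-0.0085, 0.0, -0.0001], [-0.02, -0.02, 0.01]]
[[-0.0085, 0.0, -0.0001], [-0.02, -0.02, 0.01]]
[[-0.0085, 0.0, -0.0001], [-0.02, -0.02, 0.01]]
```

Request:
{"op": "apply_moves", "data": {"rows": [[[-0.0085,0,0],[0,0,0],-1],[[-0.0085,0,0],[0,0,0],-1],[[-0.0085,0,0],[0,0,0],-1],[[-0.0085,0,-0.0002],[0,0,0],-1],[[-0.0085,0,-0.0005],[0,0,0],-1],[[-0.008,0,-0.001],[0,0,0],-1]]}}

```text
time: 25.58
position: [0.6129, 0.048, 0.0427]
tcp_rot: [0.452, 0.892, -0.0, -0.002]
force: [-0.7, -0.0, -0.7]
gripper_width: 0.0132
```

```bash
python3 look.py a7;python3 needle.py
python3 - <<'E'
from h import *
o=dict(r.get_obs()); o['position']=o['position']+np.array([0,0,.06])
plan([.5155,-.130,.12],down(7.4),o,mm=40,deg=9.2)
E
```

```text
t 25.575 pos [0.6129 0.048  0.0427] rel wing b,y,ax mm [ -26.6 -154.3 -146.6] phi 89.9 lean err deg 25.91 j [-0.03  0.71  1.74  0.    0.7  -0.67] F [-0.7 -0.  -0.7] T [-0.06 -0.02  0.01] w 0.0132
dial [115.5 155.1] [114.1 133.9]
[(np.int32(472), array([100. , 140.6]), -49.0), (np.int32(295), array([166.7, 160.8]), 17.1)]
13 rows; total dist 0.20386332280196587 rot [-3.29216923e-01 -1.29781027e-02  1.18881901e+02]
[[-0.0067, -0.0141, -0.0013], [-0.03, -0.0, 9.14]]
[[-0.0088, -0.0129, -0.0013], [-0.03, -0.0, 9.14]]
[[-0.0108, -0.0113, -0.0013], [-0.03, -0.0, 9.14]]
[[-0.0124, -0.0095, -0.0013], [-0.03, -0.0, 9.14]]
[[-0.0138, -0.0074, -0.0014], [-0.03, -0.0, 9.14]]
[[-0.0148, -0.0051, -0.0014], [-0.03, -0.0, 9.14]]
[[-0.0154, -0.0027, -0.0014], [-0.03, -0.0, 9.14]]
[[-0.0156, -0.0002, -0.0014], [-0.03, -0.0, 9.14]]
[[-0.0155, 0.0023, -0.0014], [-0.03, -0.0, 9.14]]
[[-0.0149, 0.0047, -0.0014], [-0.03, -0.0, 9.14]]
[[-0.014, 0.007, -0.0013], [-0.03, -0.0, 9.14]]
[[-0.0127, 0.0091, -0.0013], [-0.03, -0.0, 9.14]]
[[-0.0111, 0.011, -0.0013], [-0.03, -0.0, 9.14]]
```

View pics/a7.png

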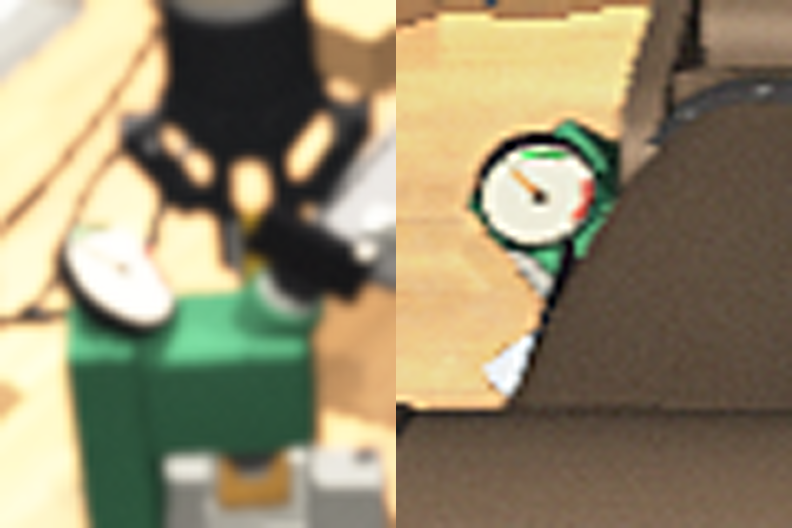

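Request:
{"op": "apply_moves", "data": {"rows": [[[0,0,-0.02],[0,0,0],-1],[[0,0,-0.03],[0,0,0],-1],[[-0.002,0,-0.03],[0,0,0],-1],[[-0.007,-0.014,-0.0015],[0,0,9.1],-1],[[-0.009,-0.013,0],[0,0,9.1],-1],[[-0.011,-0.0113,0],[0,0,9.1],-1],[[-0.0124,-0.0095,0],[0,0,9.1],-1],[[-0.0138,-0.0074,0],[0,0,9.1],-1],[[-0.0148,-0.005,0],[0,0,9.1],-1],[[-0.0154,-0.0027,0],[0,0,9.1],-1],[[-0.0156,-0.0002,0],[0,0,9.1],-1],[[-0.0155,0.0023,0],[0,0,9.1],-1],[[-0.015,0.0047,0],[0,0,9.1],-1],[[-0.014,0.007,0],[0,0,9.1],-1],[[-0.0127,0.009,0],[0,0,9.1],-1],[[-0.011,0.011,0],[0,0,9.1],-1],[[0,0,0],[0,0,0],-1]]}}

```text
time: 27.9
position: [0.5062, -0.1296, 0.1269]
tcp_rot: [0.999, 0.04, -0.004, -0.002]
force: [-0.1, -0.8, -1.9]
gripper_width: 0.0134
```

Run:
```python
from h import *
o=r.get_obs();print(o['position'],o['force'])
plan([.5155,-.130,.06],down(7.4),mm=25)
d=grab('scene'); save(d,'b1',(220,150,380,290),5)
```

```text
[ 0.50623826 -0.12959936  0.12691808] [-0.13302783 -0.75516628 -1.92002311]
3 rows; total dist 0.0675571572888323 rot [-0.22968026  0.47778905 -2.86548693]
[[0.0033, 0.0005, 0.0223], [-0.08, 0.16, -0.96]]
[[0.0032, 0.0005, 0.0223], [-0.08, 0.16, -0.96]]
[[0.0031, 0.0005, 0.0223], [-0.08, 0.16, -0.96]]
```

View pics/b1.png

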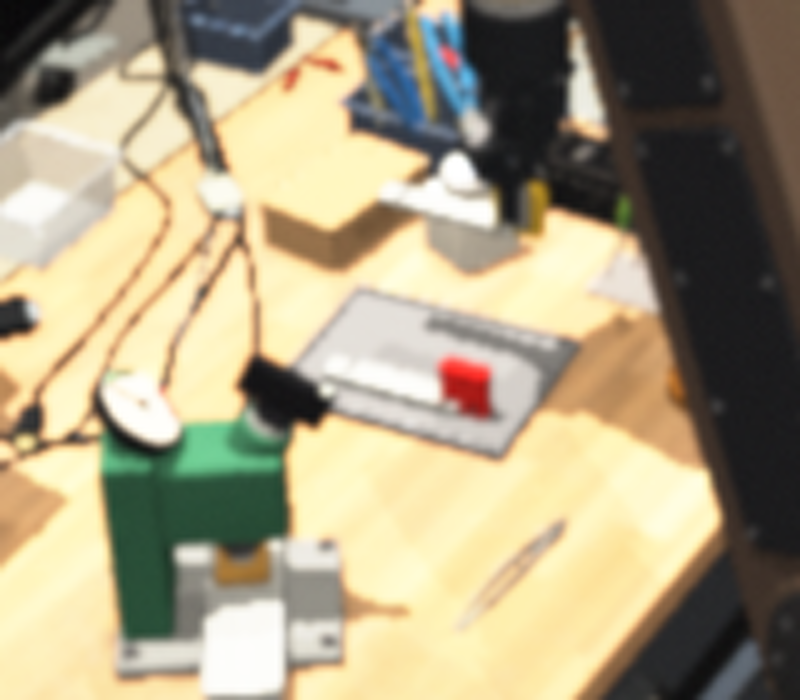

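Request:
{"op": "apply_moves", "data": {"rows": [[[0.004,0.0005,0.02],[-0.1,0.2,-1.2],-1],[[0.004,0.0005,0.02],[-0.1,0.2,-1.2],-1],[[0.002,0,0.02],[0,0.1,-0.5],-1],[[0,0,0],[0,0,0],-1]]}}

```text
time: 28.45
position: [0.5181, -0.1265, 0.0659]
tcp_rot: [0.997, 0.075, 0.001, -0.0]
force: [0.1, -0.9, -0.8]
gripper_width: 0.0132
```

Run:
```python
from h import *
o=r.get_obs();print(o['position'],o['force'])
plan([.5155,-.130,.0165],down(7.4),mm=25)
```

```text
[ 0.5180877  -0.12650522  0.06588929] [ 0.06854347 -0.92485464 -0.78783169]
2 rows; total dist 0.04958035863180197 rot [ 0.00156115 -0.13531507  1.23855625]
[[-0.0016, 0.0015, 0.0247], [0.0, -0.07, 0.62]]
[[-0.0016, 0.0015, 0.0247], [0.0, -0.07, 0.62]]
```

Request:
{"op": "apply_moves", "data": {"rows": [[[-0.0025,0.003,0.018],[0,-0.1,1],-1],[[-0.0005,0.0005,0.014],[0,0,0.2],-1],[[0,0,0.01],[0,0,0],-1],[[0,0,0],[0,0,0],-1]]}}

```text
time: 28.95
position: [0.5172, -0.1295, 0.0246]
tcp_rot: [0.998, 0.068, 0.002, 0.001]
force: [-0.2, 0.0, -1.8]
gripper_width: 0.0133
```

Run:
```python
from h import *
o=r.get_obs();print(o['position'],o['force'])
plan([.5155,-.130,.0165],down(7.4),mm=25)
```

```text
[ 0.51724536 -0.12954618  0.02458726] [-0.16113396  0.036111   -1.78075853]
1 rows; total dist 0.008285890319143147 rot [ 0.07392688 -0.1767928   0.39590697]
[[-0.0018, 0.0002, 0.0081], [0.07, -0.18, 0.4]]
```

Request:
{"op": "apply_moves", "data": {"rows": [[[-0.001,0.0002,0.006],[0.1,-0.2,0.4],-1],[[0,0,0.0025],[0,0,0],-1],[[0,0,0.001],[0,0,0],-1]]}}

```text
time: 29.32
position: [0.5168, -0.13, 0.0158]
tcp_rot: [0.998, 0.065, 0.0, 0.0]
force: [-3.6, 0.4, 15.5]
gripper_width: 0.0129
```

Run:
```python
from h import *
o=r.get_obs();print(o['position'],o['force'])
plan([.5155,-.130,.0162],down(7.4),mm=25)
```

```text
[ 0.51675985 -0.12998559  0.01579792] [-3.59870617  0.43983275 15.49179789]
1 rows; total dist 0.0013225371585374795 rot [ 0.00962195 -0.04220462 -0.00237905]
[[-0.0013, -0.0001, -0.0004], [0.01, -0.04, -0.0]]
```

On the tray floor (15 N contact). Release to the same 43 mm opening and retreat.

Request:
{"op": "apply_moves", "data": {"rows": [[[0,0,-0.0002],[0,0,0],-1],[[0,0,0],[0,0,0],0],[[0,0,0],[0,0,0],0],[[0,0,0],[0,0,0],0],[[0,0,-0.015],[0,0,0],0],[[0,0,-0.03],[0,0,0],0],[[0,0,-0.05],[0,0,0],0],[[0,0,-0.05],[0,0,0],0],[[-0.02,0.05,-0.04],[0,0,0],0],[[-0.02,0.05,-0.02],[0,0,0],0],[[-0.02,0.05,0],[0,0,0],0],[[-0.02,0.05,0],[0,0,0],0],[[-0.01,0.05,0],[0,0,0],0],[[0,0,0],[0,0,0],0]]}}

```text
time: 31.08
position: [0.4583, -0.3917, 0.2358]
tcp_rot: [0.998, 0.066, 0.004, 0.004]
force: [-0.4, 0.6, 0.9]
gripper_width: 0.0426
```

```bash
python3 needle.py; python3 m3.py
python3 - <<'E'
from h import *
state()
d=grab('scene'); save(d,'c1s',(220,170,370,300),5)
d=grab('top'); save(d,'c1t',(190,160,370,270),4.4)
E
```

```text
dial [115.1 155.3] [112.7 132.6]
[(np.int32(478), array([ 99.7, 140.4]), -48.9), (np.int32(284), array([166.1, 160.6]), 16.7)]
top blade [321 189   8  19  80] [ 0.5716 -0.1234] yaw 5.882646426191786 ((570.5509643554688, -122.85087585449219), (66.7956314086914, 19.547208786010742), 4.9015092849731445)
top blade [302 191   8  19  76] [ 0.5642 -0.0552] yaw 8.985253603477256 ((563.5865478515625, -54.15770721435547), (67.31798553466797, 16.926551818847656), 7.948853969573975)
top yellow 31 [ 0.5139 -0.1315] ((514.2853393554688, -132.52276611328125), (10.729339599609375, 32.23517608642578), 88.23531341552734) px [327.2258 212.6129]
top red 33 [ 0.5083 -0.064 ] ((509.186279296875, -64.35650634765625), (10.741378784179688, 32.26740646362305), 88.47792053222656) px [308.3939 214.7576]
scene blade [294 211  22   9  93] [ 0.5804 -0.1238] yaw 4.602255611750394 ((581.5812377929688, -123.4259262084961), (87.12030029296875, 24.614681243896484), 8.271735191345215)
scene blade [285 221  22   9  95] [ 0.5762 -0.0597] yaw 6.552223870508672 ((576.6192626953125, -60.459503173828125), (85.66043090820312, 23.21495246887207), 6.582558631896973)
scene yellow 71 [ 0.5018 -0.1105] ((501.0634460449219, -107.78743743896484), (31.53238296508789, 52.43971252441406), 31.490915298461914) px [321.6901 215.9859]
scene red 64 [ 0.4954 -0.0437] ((495.7653503417969, -42.20209884643555), (23.799501419067383, 55.22029113769531), 32.456668853759766) px [312.7969 226.75  ]
t 31.575 pos [ 0.4596 -0.3884  0.2352] rel wing b,y,ax mm [-286.5 -415.6  192.7] phi -31.0 lean err deg 25.63 j [-0.81  0.45  1.62  0.    1.06  0.62] F [ 0.1 -0.2 -0.6] T [ 0.02  0.02 -0.02] w 0.0425
```

View pics/c1s.png

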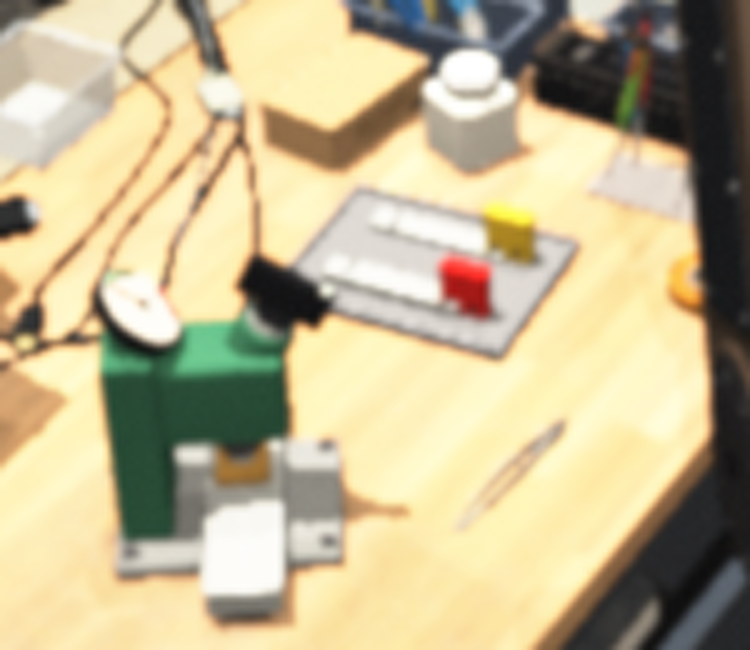

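View pics/c1t.png

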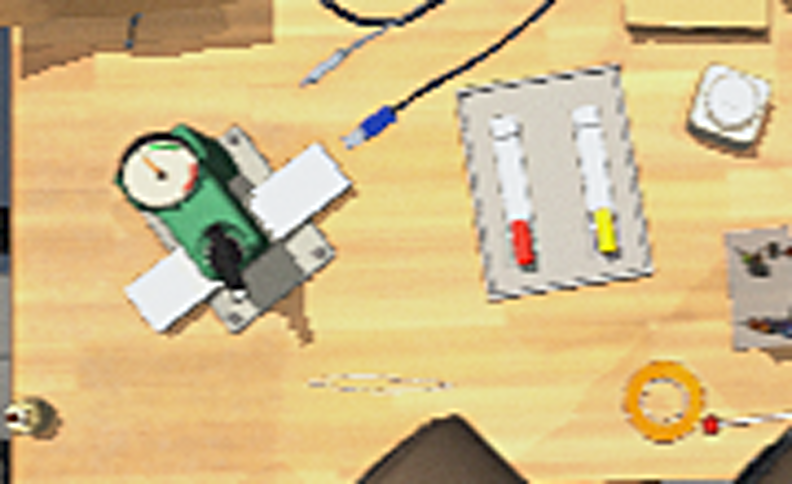

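```bash
python3 -c "
from plant import r
print(r.job_done())"
```

```text
the job is handed in; nothing more can be done
None
```

The gap is set, and the yellow gauge is back flat in the tray. I handed the job in at about 32 s of the 72 s allowed.

- **Placing the gauge:** I slid the blade in along the bed from the tray side, with its spot under the shoe, and let go. The arm's own pose put the handle within 1 mm of the intended place. The top camera read it about 2 mm off across the bed, which is within the calibration error.
- **Setting the screw:** I turned the wing about 147° clockwise until the needle stood in the middle of the green band. It never went further towards the red. The needle stayed there after I let go of the screw.
- **Drawing out:** Pulling the gauge took about 7.5 N of drag. The needle went back to zero once the blade was clear. The wing's white spot was at the same pixel (about 244, 226) before and after, so the setting did not shift.
- **Return to the tray:** The gauge lies within a few mm of where it started. Its angle reads 2–3° off its start in some of the blade fits. The tray contact when setting it down was about 15 N.
- **Other things:** The red gauge measured the same as at the start. In the final pictures the bystanders in view look undisturbed, but I did not measure them. The arm was clear of everything at hand-in.

My needle reading failed once: while I was gripping the gauge to draw it out, the arm hid the dial from the top camera.

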